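Lay corrosion coupons in the weighing tray with tongs

ROBOT

A 6-joint arm with a two-finger parallel gripper is mounted at the origin on a cart in front of the work surface, level with it; the furniture and walls round the work are solid. World frame = base frame: x ahead of the robot, y to its left, z up, the work surface at z = 0. Lengths are in mm, angles in rad, forces in N, time in s.
With the tool pointing down it reaches from about 300 to 775 mm from the base axis. Payload 14.6 kg.
Tool frame: the origin (TCP) lies between the finger pads; the fingertips stand 25 mm ahead of it and the grasp point (between the pads) lies 6 mm ahead of it; z points along the fingers, y is the line along which they close (so a half turn about z gives the same grasp; the last joint's range is limited). The gripper opens to 94 mm and grips with 3 to 60 N. Pads are 16 mm wide; open, the fingers measure 119 mm over their backs; the gripper's body (75 mm by 177 mm) begins 78 mm behind the grasp point.
Start: joints at [1.116, 0.3, 1.521, -0, 1.321, -0.067], TCP at [207.981, 509.15, 230.446] pointing down, gripper open.
Joint ranges: [-3.03, 3.03], [-0.79, 2.21], [0.23, 2.52], [-1.04, 4.18], [0, 3.07], [-2.55, 2.55]. Speed limits (rad/s): [2.22, 2.22, 2.57, 3.14, 3.14, 3.14].

INTERFACE

Orientations are given as [roll, pitch, yaw] about the fixed x, y, z axes, in that order (R = Rz(yaw) Ry(pitch) Rx(roll)).
In Python, from cell import manip gives the robot as it stands. The module is installed in compiled form; this text tells all that it offers.
- The arm moves only by the tool step_arm, never from a script. Its argument "series" is one flat list of numbers, 5 for each row, row after row: the shift along the world's x, y, z in mm, then the turn about the world's z in rad, then the closure, from 0 (fully open) to 1 (shut). In form: [dx, dy, dz, spin, jaw, dx, dy, dz, spin, jaw, ...]. A call has 1 to 20 rows; each row shifts and turns the commanded pose from where the row before left it; what a row does not reach is not made up. A row lasts 1/8 s, in which the tool goes at most 62.5 mm and 10.7 degrees, less where a joint would pass 70% of its speed; a pose out of reach is approached as far as the arm can. A call is refused whole if a number of a shift passes 62.5 or a number of a turn 0.188, either way. A call with a gripper value outside its range is refused whole. The fingers move at their own pace and stop on an object; "squeeze" is the grip in N (left out, the last holds). Time passes only in rows, so rows that do not move let the fingers close. It gives the time, the measured TCP pose, the force, the opening and the grip force at its end, in the units of the state.
- manip.read_state(): the state, without advancing time (a new reading comes with each control period).
- manip.camera(name): name is "scene" or "top" or "wrist"; returns (picture, depth): 384x512x3 uint8, blue, green, red; 384x512 float32, mm along the optical axis (not along the pixel's ray), 0 where there is no reading.
- manip.camera_info(name): a dict with "fovy" (degrees; the focal length in pixels is half the picture's height over the tangent of half this angle, whatever the lens; pixels are square), "cx", "cy" (the principal point, pixels), "eye" and "orientation" of the camera in the world. Camera axes: x right, y down, z forward; pixel columns grow to the right and rows downward; lengths in mm; the calibration is good to about 2 mm. A picture is of the moment at which its call begins: read the wrist's pose just before it. camera_info takes no time and is no camera call; for the wrist camera it gives the pose at the moment of the call.
- manip.sign_off(): hands the job in; it is judged then, once.
The state is a dict: "clock": time; "joints": joint angles; "qd": joint speeds; "effort": joint torques, N m; "eef_pos": TCP position; "eef_rot": TCP orientation; "wrist_force": force on the tool from outside, world axes, zero at the start; "moment": the same for the moment, N m; "finger_gap": finger opening in mm; "finger_force": force on a finger pad.
Only numpy, scipy, OpenCV 4.12 (cv2) and the standard library are available. Lean on these libraries where they do the work, as an engineer would, in place of code of your own. Each camera call takes 0.05 s, during which the arm holds its last target. There are 200 camera calls.

TASK

The cleaned metal test bars must not be touched by the gripper: take the tongs from their holder and with them carry every bar from the mat into the tray, each lying flat in a compartment of its own and of its own length (long bars in long compartments, short in short). When all lie in the tray, stand the tongs back in their holder; leave the beaker, the vial and the tape roll alone.

Things in the scene. Friction and masses are not known exactly. Their poses are not given: they have to be found in the camera images.
- stand: fixed tongs holder: metal box 66 x 32 mm, 52 mm high, open on top, on a 86 x 60 mm foot; origin on the worktop under its centre, z up, y along the long side. Inside, a pocket 58 mm (y) x 24 mm (x); its floor is 8 mm above the worktop
- tongs_grip (a point): tongs standing loose, tips down, in the holder, their y along the holder's y. The point is midway between their two black handles (arms free), 115 mm above the tips' ends, z up and away from the tips, y across the arms. Handles 26 mm wide (x), from 31 mm above to 23 mm below the point; tips 16 mm wide (x)
- tongs: the same tongs, 146 mm tall, about 0.1 kg; origin at the tips' ends, midway between the free arms. Two straight parallel arms 6 mm thick, inner faces flat; free, they are 46 mm over the outsides, 34 mm between the tips. The arm at -y is fixed (outer face at y = -23 mm), the one at +y slides towards it on two guide rods 62 and 78 mm above the origin that reach to y = 30 mm
- tongs_jaw (a joint): how far the sliding arm has closed, m: 0 free, at most 0.024 (10 mm between the tips; 0.018 on a bar 16 mm wide). Outside width over the handles = 46 mm minus this. A spring opens it: pressing the handles takes 4 N to start and 0.25 N more for each mm, so the tongs stay in a gripper that keeps them pressed to less than 46 mm
- tray: fixed grey tray 146 (x) x 250 (y) mm, floor 5 mm above the worktop, ribs 10 mm above that floor; origin on the worktop under its centre. At +y four long compartments 120 (x) x 24 (y) mm side by side in y; at -y four short compartments 24 (x) x 80 (y) mm side by side in x; 34 mm from centre to centre, the ribs between them 10 mm thick. At the middle of its long sides every compartment's ribs have a gap 34 mm long, down to the floor, for the tips of the tongs
- long_place1 (a point): centre of a long compartment, on its floor; axes as the tray's, so its length runs along x
- long_place2 (a point): centre of a long compartment, on its floor; axes as the tray's, so its length runs along x
- long_place3 (a point): centre of a long compartment, on its floor; axes as the tray's, so its length runs along x
- long_place4 (a point): centre of a long compartment, on its floor; axes as the tray's, so its length runs along x
- short_place1 (a point): centre of a short compartment, on its floor; axes as the tray's, so its length runs along y
- short_place2 (a point): centre of a short compartment, on its floor; axes as the tray's, so its length runs along y
- short_place3 (a point): centre of a short compartment, on its floor; axes as the tray's, so its length runs along y
- short_place4 (a point): centre of a short compartment, on its floor; axes as the tray's, so its length runs along y
- long1_mid (a point): flat metal test bar, 110 x 16 x 8 mm (the long kind); the point is its very centre (4 mm above its underside), x along its length, y across its 16 mm width, z through its 8 mm thickness; about 40 g; starts lying on a fixed black rubber mat, 250 x 260 x 2 mm. May be absent
- long2_mid (a point): flat metal test bar, 110 x 16 x 8 mm (the long kind); the point is its very centre (4 mm above its underside), x along its length, y across its 16 mm width, z through its 8 mm thickness; about 40 g; starts lying on a fixed black rubber mat, 250 x 260 x 2 mm. May be absent
- long3_mid (a point): flat metal test bar, 110 x 16 x 8 mm (the long kind); the point is its very centre (4 mm above its underside), x along its length, y across its 16 mm width, z through its 8 mm thickness; about 40 g; starts lying on a fixed black rubber mat, 250 x 260 x 2 mm. May be absent
- long4_mid (a point): flat metal test bar, 110 x 16 x 8 mm (the long kind); the point is its very centre (4 mm above its underside), x along its length, y across its 16 mm width, z through its 8 mm thickness; about 40 g; starts lying on a fixed black rubber mat, 250 x 260 x 2 mm. May be absent
- short1_mid (a point): flat metal test bar, 70 x 16 x 8 mm (the short kind); the point is its very centre (4 mm above its underside), x along its length, y across its 16 mm width, z through its 8 mm thickness; about 30 g; starts lying on a fixed black rubber mat, 250 x 260 x 2 mm. May be absent
- short2_mid (a point): flat metal test bar, 70 x 16 x 8 mm (the short kind); the point is its very centre (4 mm above its underside), x along its length, y across its 16 mm width, z through its 8 mm thickness; about 30 g; starts lying on a fixed black rubber mat, 250 x 260 x 2 mm. May be absent
- short3_mid (a point): flat metal test bar, 70 x 16 x 8 mm (the short kind); the point is its very centre (4 mm above its underside), x along its length, y across its 16 mm width, z through its 8 mm thickness; about 30 g; starts lying on a fixed black rubber mat, 250 x 260 x 2 mm. May be absent
- short4_mid (a point): flat metal test bar, 70 x 16 x 8 mm (the short kind); the point is its very centre (4 mm above its underside), x along its length, y across its 16 mm width, z through its 8 mm thickness; about 30 g; starts lying on a fixed black rubber mat, 250 x 260 x 2 mm. May be absent
- beaker: bystander: clear beaker, 66 mm across, 82 mm high, loose, origin under its centre
- vial4: bystander: small screw-cap vial, 23 mm across, 52 mm high, loose, origin under its centre
- tape_roll: bystander: roll of tape lying flat, 96 mm across, 25 mm high, loose, origin under its centre
There are look-alikes about, which are no part of the job. Of the things that look like the tongs, the largest one is meant.

How it is judged:
By the outcome, as a careful person would: the job done as asked, in the order asked, and still so for the second after the job is handed in, with the robot touching nothing.
Of long1, long2, long3, long4, short1, short2, short3, short4 only 6 to 8 are there at a start; the rules pass over those that are not, and their reading is None.
At some moment in a run one of long1, long2, long3, long4, short1, short2, short3, short4 may be knocked a few centimetres aside while the robot is not near it.
It also fails if it takes over 210 s, if anything falls off the work surface, if the arm or the gripper's body presses on something with over 40 N, if the wrist force passes 120 N, or if a joint passes its speed limit or range.

## Working session

There is one attempt and no reset: what is moved stays moved. The work goes in short steps, Python scripts to look and compute and a tool call to move; the robot and the scene stay as the last step left them, time stands still between calls to the robot, and variables do not carry over. Pictures are saved under pics/ and viewed, at most 18 in all, crops included, and the job is handed in when it is done.

Besides the shell and the picture viewer there is one more tool, called as name(argument=value, ...) on one line, values as JSON. step_arm: Moves the arm, as the interface text tells. Its arguments: {"type":"object","properties":{"series":{"type":"array"},"squeeze":{"type":"number"}},"required":["series"]}

```bash
mkdir -p pics; cat > h.py <<'E'
import numpy as np, cv2
from cell import manip
from scipy.spatial.transform import Rotation as R
def cam(n):
    i=manip.camera_info(n); p,d=manip.camera(n); return i,p,d
def axes(i):
    o=np.array(i["orientation"],float)
    return o if o.shape==(3,3) else (R.from_euler('xyz',o).as_matrix() if o.size==3 else R.from_quat(o).as_matrix())
def ray(i,u,v):
    f=192/np.tan(np.radians(i["fovy"])/2)
    return axes(i)@np.array([(u-i["cx"])/f,(v-i["cy"])/f,1.0])
def onz(i,u,v,z):
    e=np.array(i["eye"]); r=ray(i,u,v); return e+r*(z-e[2])/r[2]
def proj(i,P):
    f=192/np.tan(np.radians(i["fovy"])/2)
    c=axes(i).T@(np.array(P,float)-np.array(i["eye"])); return f*c[0]/c[2]+i["cx"],f*c[1]/c[2]+i["cy"]
E
python3 - <<'E'
from h import *
for n in("top","scene","wrist"):
    i,p,d=cam(n); print(n,i); cv2.imwrite(f"pics/{n}0.png",p)
    np.save(f"pics/{n}0.npy",d)
print(manip.read_state())
E
```

```text
top {'fovy': 52.079501768216275, 'cx': 262.1364918243395, 'cy': 194.3543525721454, 'eye': array([ 286.03765429,   17.75264321, 1393.07183609]), 'orientation': array([-2.9363688 , -0.00294406, -1.57026476])}
scene {'fovy': 54.4462643679981, 'cx': 256.2012991359025, 'cy': 191.1031764010516, 'eye': array([  69.3089008 , -646.16979877,  725.33608747]), 'orientation': array([-2.20235205, -0.00429137, -0.63821106])}
wrist {'fovy': 68.80909567849069, 'cx': 255.48437082993803, 'cy': 192.49807982928505, 'eye': array([145.53972977, 533.95828094, 384.29202199]), 'orientation': array([2.90708023e+00, 1.76386434e-03, 1.18214915e+00])}
{'clock': 0.15, 'joints': array([ 1.11636439e+00,  3.00337519e-01,  1.52137825e+00, -8.97741146e-07,
        1.32069441e+00, -6.66011825e-02]), 'qd': array([-0.00047589, -0.00040819, -0.00061407,  0.00117618,  0.00021596,
        0.00109872]), 'effort': array([-1.48641222e-03, -5.31964839e+01, -3.52820134e+01,  7.06982100e-02,
        2.36399006e-02, -2.98543603e-05]), 'eef_pos': array([207.93548354, 509.01242495, 230.04540654]), 'eef_rot': array([-3.14077689e+00, -5.35396607e-05,  2.75376210e+00]), 'wrist_force': array([-0.42757432,  0.85496486,  0.41845076]), 'moment': array([0.06398647, 0.00638118, 0.02181421]), 'finger_force': 0.0, 'finger_gap': 93.96837370954654}
```

View pictures.

View pics/top0.png

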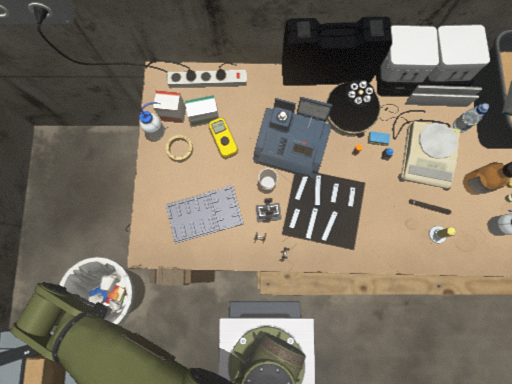

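View pics/scene0.png

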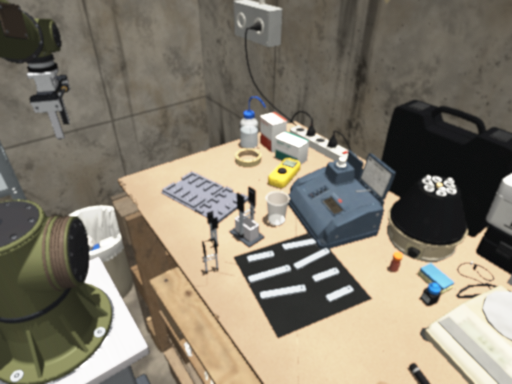

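```bash
python3 - <<'E'
from h import *
p=cv2.imread("pics/top0.png"); i=manip.camera_info("top")
hsv=cv2.cvtColor(p,cv2.COLOR_BGR2HSV)
q=[[287,172],[367,178],[362,250],[282,240]]
mat=np.zeros(p.shape[:2],np.uint8); cv2.fillPoly(mat,[np.array(q)],255)
m=((hsv[...,2]>120)&(hsv[...,1]<60)&(mat>0)).astype(np.uint8)
for c in cv2.findContours(m,0,1)[0]:
    if cv2.contourArea(c)<20: continue
    W=np.array([onz(i,*pt[0],10)[:2] for pt in c],np.float32)
    (x,y),(a,b),t=cv2.minAreaRect(W); 
    t=t if a>b else t+90
    print("bar",round(x),round(y),round(max(a,b)),round(min(a,b)),round((t+90)%180-90,1))
for n,u,v,z in(("tray",204,214,10),("stand",268,211,52),("tape",179,148,25),("beaker",268,180,80),("t2",260,238,50),("t3",285,255,50)): print(n,onz(i,u,v,z).round())
cr=cv2.resize(p[160:275,160:370],None,fx=3.8,fy=3.8,interpolation=cv2.INTER_CUBIC); cv2.imwrite("pics/crop.png",cr)
E
```

```text
bar 463 -224 111 19 -24.7
bar 472 -161 111 19 -15.4
bar 489 -100 72 18 -19.0
bar 567 -307 70 18 -10.5
bar 582 -246 71 18 -13.0
bar 600 -126 92 19 -21.0
bar 592 -186 108 18 -1.7
tray [502. 221.  10.]
stand [506.  -6.  52.]
tape [743. 317.  25.]
beaker [610.  -6.  80.]
t2 [413.  21.  50.]
t3 [356. -64.  50.]
```

View pics/crop.png

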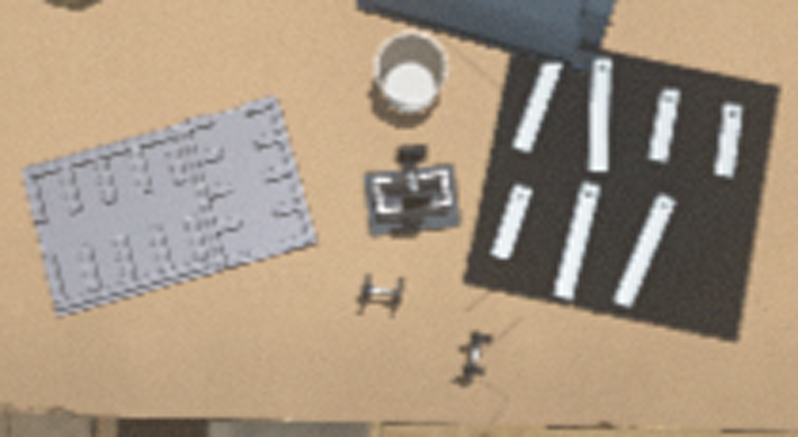

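step_arm(series=[10,-43,18,0.032,0,15,-43,18,0.032,0,20,-43,18,0.032,0,20,-43,18,0.032,0,20,-43,10,0.032,0,20,-43,10,0.032,0,20,-43,8,0.032,0,20,-43,0,0.032,0,20,-43,0,0.032,0,22,-42,0,0.032,0,22,-40,0,0.033,0,23,-40,0,0.033,0,0,0,0,0,0,0,0,0,0,0])

```text
clock: 1.9
eef_pos: [439.7, 0.5, 330.3]
eef_rot: [3.141, -0.0, 3.139]
wrist_force: [0.0, -0.3, 0.4]
finger_gap: 94.3
finger_force: 0.0
```

```bash
python3 - <<'E'
from h import *
s=manip.read_state();print(s["clock"],s["eef_pos"].round(1),s["eef_rot"].round(3),s["joints"].round(2))
i,p,d=cam("wrist"); cv2.imwrite("pics/w1.png",p); np.save("pics/w1.npy",d)
i['orientation']=list(i['orientation']);i['eye']=list(i['eye']); import json; json.dump(i,open("pics/w1.json","w"))
cv2.imwrite("pics/w1b.png",cv2.resize(p,(800,600),interpolation=cv2.INTER_CUBIC))
E
```

```text
1.9 [439.7   0.5 330.3] [ 3.141 -0.     3.139] [-0.08 -0.01  1.65  0.    1.51 -1.65]
```

View pics/w1b.png

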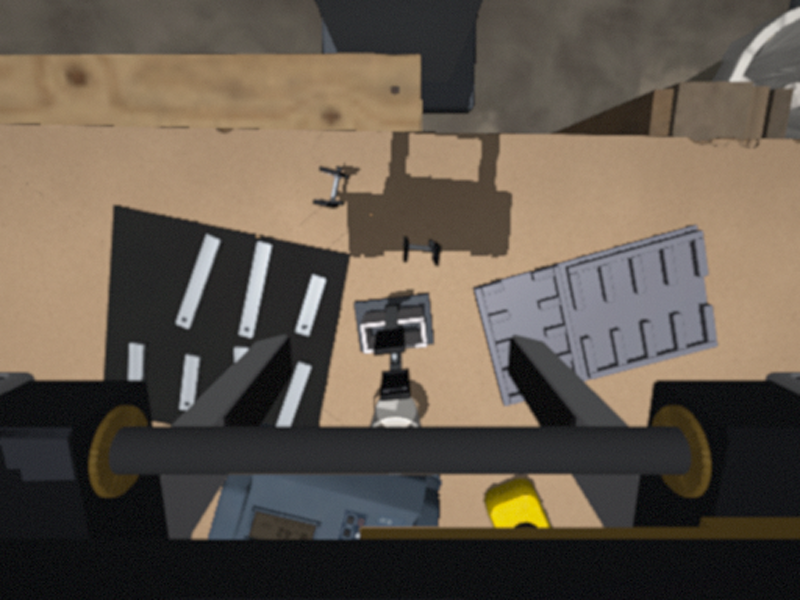

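```bash
python3 - <<'E'
from h import *
import json
i=json.load(open("pics/w1.json")); p=cv2.imread("pics/w1.png"); d=np.load("pics/w1.npy")
cr=cv2.resize(p[180:265,215:290],None,fx=7,fy=7,interpolation=cv2.INTER_CUBIC); cv2.imwrite("pics/c2.png",cr)
A=axes(i); np.set_printoptions(linewidth=200)
vs,us=range(185,262,4),range(222,286,4)
print("cols",[int(onz(i,u,210,52)[1]) for u in us])
for v in vs: print(v,[int((np.array(i["eye"])+ray(i,u,v)*d[v,u])[2]) for u in us])
E
```

```text
cols [-54, -48, -41, -35, -28, -22, -15, -9, -2, 3, 9, 16, 22, 29, 35, 42]
185 [0, -1, 0, 0, -1, 0, 0, -1, 0, 0, 0, 0, 0, 0, 0, -1]
189 [1, 0, 1, 0, 0, 0, 0, 0, 0, 4, 8, 9, 8, 6, 0, 0]
193 [0, 5, 7, 8, 8, 7, 9, 9, 7, 7, 9, 7, 7, 8, 0, 0]
197 [0, 0, 7, 8, 7, 8, 23, 28, 22, 8, 8, 11, 8, 7, 1, 0]
201 [0, -1, 7, 14, 18, 20, 24, 52, 30, 33, 33, 37, 42, 8, -1, 0]
205 [1, 0, 8, 41, 43, 45, 72, 77, 50, 52, 52, 52, 51, 7, 0, 0]
209 [0, 1, 8, 51, 7, 8, 96, 96, 7, 8, 9, 6, 51, 8, 0, 0]
213 [0, 0, 6, 40, 9, 112, 115, 117, 119, 119, 12, 14, 52, 9, 1, 1]
217 [0, 0, 7, 49, 21, 130, 132, 133, 136, 136, 35, 36, 52, 7, 0, 0]
221 [0, -2, 8, 51, 41, 146, 149, 151, 152, 152, 52, 52, 52, 0, 0, -1]
225 [1, 1, -1, 52, 52, 153, 153, 153, 154, 154, 0, 0, 0, 0, 0, 0]
229 [0, 0, 0, 0, 0, 0, 1, 72, 74, 0, 0, 0, 0, 0, 1, 0]
233 [1, 3, 0, 0, 0, 1, 0, 89, 90, 0, 0, 0, -1, 0, -1, 0]
237 [0, 0, 0, -1, -1, 0, 102, 105, 108, 109, 0, 0, 1, 0, 0, 0]
241 [0, 0, 0, 0, 0, -1, 116, 118, 119, 120, 0, -1, 2, 484, 0, 1]
245 [0, 0, 1, 0, 0, 0, 130, 132, 134, 134, 127, 1, 0, 0, 484, 0]
249 [0, -1, -1, 0, 1, -1, 145, 147, 146, 149, 147, -1, 0, 0, 0, 0]
253 [0, 0, 0, 0, 0, 1, 154, 153, 152, 153, 154, 0, 0, 0, 0, 1]
257 [0, -1, 0, 0, 0, 16, 33, 36, 39, 35, 25, 0, 0, 0, 0, 0]
261 [-1, 0, 0, 1, 0, 40, 51, 57, 54, 53, 45, 23, 0, 0, -1, 0]
```

View pics/c2.png

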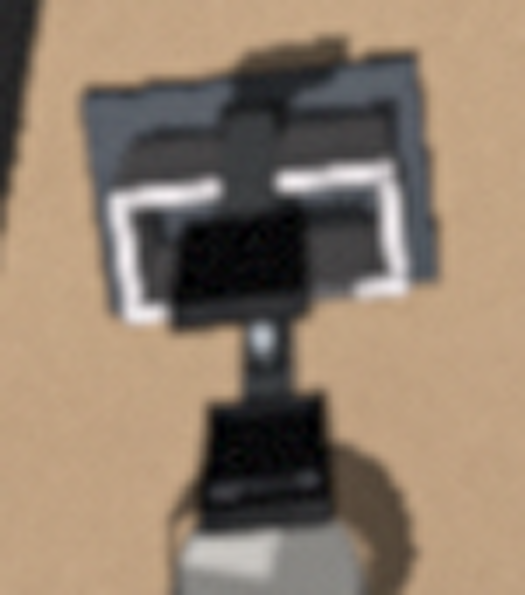

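```bash
python3 - <<'E'
from h import *
import json
i=json.load(open("pics/w1.json")); d=np.load("pics/w1.npy")
for u,v in [(246,194),(246,197),(248,197),(250,197),(248,199),(248,201),(248,203),(248,205),(248,209),(248,213),(240,217),(248,217),(248,221),(248,224),(240,226),(258,226),(248,226),(252,229),(252,233),(252,237),(252,241),(252,249),(242,253),(252,253),(262,253),(234,205),(234,220),(270,205),(270,221),(266,221),(234,193),(228,194),(272,189)]:
    print(u,v,(np.array(i["eye"])+ray(i,u,v)*d[v,u]).round())
E
```

```text
246 194 [489. -17.   8.]
246 197 [490. -17.  23.]
248 197 [489. -13.  26.]
250 197 [489. -10.  28.]
248 199 [489. -13.  40.]
248 201 [489. -12.  52.]
248 203 [490. -12.  63.]
248 205 [489. -12.  76.]
248 209 [489. -11.  97.]
248 213 [489. -11. 115.]
240 217 [490. -21. 130.]
248 217 [489. -10. 133.]
248 221 [489. -10. 149.]
248 224 [492. -10. 154.]
240 226 [494. -20. 154.]
258 226 [551.   4.  -0.]
248 226 [494. -10. 154.]
252 229 [523.  -6.  88.]
252 233 [529.  -6.  90.]
252 237 [529.  -6. 105.]
252 241 [529.  -5. 120.]
252 249 [528.  -5. 147.]
242 253 [604. -26.   1.]
252 253 [531.  -5. 154.]
262 253 [531.   8. 154.]
234 205 [499. -36.  41.]
234 220 [521. -36.  52.]
270 205 [496.  23.  52.]
270 221 [523.  23.  53.]
266 221 [523.  16.  52.]
234 193 [487. -38.   9.]
228 194 [489. -49.   8.]
272 189 [480.  28.   8.]
```

```bash
python3 - <<'E'
from h import *
import json
i=json.load(open("pics/w1.json")); d=np.load("pics/w1.npy")
for n,(u0,u1,v0,v1) in dict(t2=(256,286,148,176),t3=(198,232,100,138),st=(222,284,185,262)).items():
    P=np.array([np.array(i["eye"])+ray(i,u,v)*d[v,u] for v in range(v0,v1) for u in range(u0,u1)])
    h=P[(P[:,2]>12)&(P[:,2]<200)]; print(n,"zmax",h[:,2].max().round(1),"ext",h.min(0).round(),h.max(0).round())
P=np.array([np.array(i["eye"])+ray(i,u,v)*d[v,u] for v in range(185,230) for u in range(222,284)])
for a,b in((13,30),(30,46),(49,55)):
    q=P[(P[:,2]>a)&(P[:,2]<b)]; q=q[np.argsort(q[:,1])]
    print(a,b,*[tuple(x) for x in q[:,:2].round().astype(int)])
ps=cv2.imread("pics/scene0.png")[165:285,190:305]
cv2.imwrite("pics/c3.png",cv2.resize(ps,None,fx=5,fy=5,interpolation=cv2.INTER_CUBIC))
E
```

```text
t2 zmax 103.7 ext [410.   3.  13.] [430.  36. 104.]
t3 zmax 103.9 ext [344. -74.  13.] [382. -50. 104.]
st zmax 155.3 ext [487. -41.  12.] [611.  26. 155.]
13 30 (np.int64(500), np.int64(-41)) (np.int64(499), np.int64(-40)) (np.int64(499), np.int64(-40)) (np.int64(499), np.int64(-39)) (np.int64(500), np.int64(-39)) (np.int64(500), np.int64(-38)) (np.int64(499), np.int64(-37)) (np.int64(499), np.int64(-37)) (np.int64(513), np.int64(-36)) (np.int64(514), np.int64(-36)) (np.int64(499), np.int64(-36)) (np.int64(515), np.int64(-36)) (np.int64(516), np.int64(-36)) (np.int64(518), np.int64(-36)) (np.int64(499), np.int64(-36)) (np.int64(518), np.int64(-36)) (np.int64(520), np.int64(-35)) (np.int64(499), np.int64(-35)) (np.int64(523), np.int64(-35)) (np.int64(524), np.int64(-35)) (np.int64(527), np.int64(-35)) (np.int64(525), np.int64(-35)) (np.int64(499), np.int64(-34)) (np.int64(527), np.int64(-34)) (np.int64(499), np.int64(-34)) (np.int64(499), np.int64(-33)) (np.int64(526), np.int64(-33)) (np.int64(527), np.int64(-33)) (np.int64(527), np.int64(-32)) (np.int64(498), np.int64(-32)) (np.int6
[... 14532 characters left out ...]
int64(23)) (np.int64(498), np.int64(24)) (np.int64(504), np.int64(24)) (np.int64(501), np.int64(24)) (np.int64(509), np.int64(24)) (np.int64(503), np.int64(24)) (np.int64(500), np.int64(24)) (np.int64(508), np.int64(24)) (np.int64(513), np.int64(24)) (np.int64(506), np.int64(24)) (np.int64(511), np.int64(24)) (np.int64(519), np.int64(25)) (np.int64(515), np.int64(25)) (np.int64(521), np.int64(25)) (np.int64(518), np.int64(25)) (np.int64(523), np.int64(25)) (np.int64(517), np.int64(25)) (np.int64(518), np.int64(26)) (np.int64(513), np.int64(26)) (np.int64(516), np.int64(26)) (np.int64(515), np.int64(26)) (np.int64(520), np.int64(26)) (np.int64(521), np.int64(26)) (np.int64(523), np.int64(26))
```

View pics/c3.png

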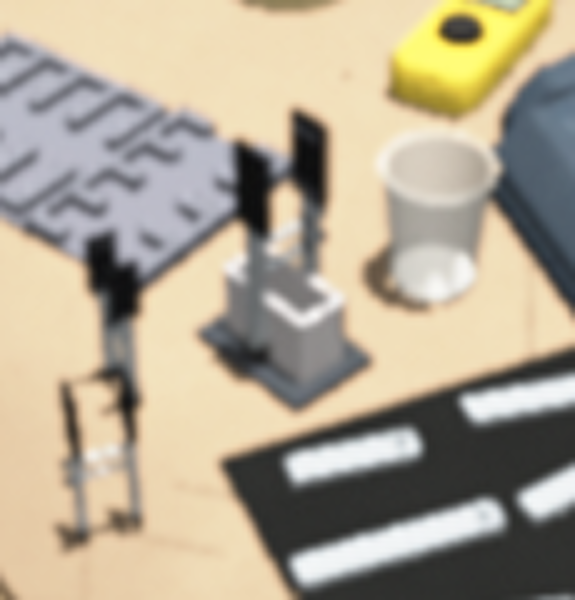

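step_arm(series=[9,-1,-14,-0.184,0,9,-1,-14,-0.184,0,9,-1,-14,-0.184,0,9,-1,-14,-0.184,0,9,-1,-14,-0.184,0,9,-1,-14,-0.184,0,9,-1,-14,-0.184,0,9,-1,-14,-0.184,0,0,0,0,0,0,0,0,0,0,0])

```text
clock: 3.2
eef_pos: [511.8, -7.3, 219.2]
eef_rot: [3.141, 0.0, 1.673]
wrist_force: [-0.3, -0.7, -0.5]
finger_gap: 93.7
finger_force: 0.0
```

```bash
cat >> h.py <<'E'
def cloud(i,d,st=1):
    v,u=np.mgrid[0:384:st,0:512:st]; f=192/np.tan(np.radians(i["fovy"])/2); D=d[::st,::st]
    c=np.stack([(u-i["cx"])/f*D,(v-i["cy"])/f*D,D],-1)
    return c@axes(i).T+np.array(i["eye"])
E
python3 - <<'E'
from h import *
s=manip.read_state();print(s["eef_pos"].round(1),s["eef_rot"].round(3))
i,p,d=cam("wrist"); cv2.imwrite("pics/w2.png",p)
P=cloud(i,d); ok=(d>0)
def rep(n,m): 
    q=P[m&ok]; print(n,len(q),q.min(0).round(1),q.max(0).round(1),np.median(q,0).round(1)) if len(q) else print(n,0)
x,y,z=P[...,0],P[...,1],P[...,2]
near=(abs(x-511)<60)&(abs(y+8)<60)
rep("handle tops front",near&(z>150)&(z<158)&(x<510)); rep("tops back",near&(z>150)&(z<158)&(x>512))
rep("rim",near&(z>49)&(z<55)&(abs(y+8)<40))
for s_ in(-1,1):
    q=P[near&ok&(z>150)&(z<158)&(s_*(x-511)>0)]
    if len(q): print(cv2.minAreaRect(q[:,:2].astype(np.float32)))
q=P[near&ok&(z>49)&(z<55)]; print("rimrect",cv2.minAreaRect(q[:,:2].astype(np.float32)))
# machine from top depth
i=manip.camera_info("top"); P=cloud(i,np.load("pics/top0.npy")); m=(P[...,0]>560)&(P[...,0]<800)&(P[...,1]>-330)&(P[...,1]<100)
for a in range(600,800,40): print(a,[int(np.percentile(P[...,2][m&(abs(P[...,0]-a)<20)&(abs(P[...,1]-b)<20)],97)) for b in range(-300,90,40)])
E
```

```text
[511.8  -7.3 219.2] [3.141 0.    1.673]
handle tops front 229 [487.9 -21.6 150.5] [496.3   4.  156.2] [492.2  -8.5 153.8]
tops back 239 [527.5 -16.7 150.2] [535.9   8.5 155.9] [531.4  -3.7 153.9]
rim 483 [489.4 -40.9  49.1] [533.4  27.5  54.8] [510.1  -1.5  51.9]
((491.976806640625, -8.715608596801758), (5.995062828063965, 25.44707489013672), 6.868435382843018)
((531.5391235351562, -4.066666603088379), (5.859270095825195, 25.22207260131836), 7.027230739593506)
rimrect ((512.0015258789062, -6.654685974121094), (44.27157211303711, 65.82677459716797), 6.2643046379089355)
600 [11, 13, 5, 13, 12, 11, 4, 81, 83, 4]
640 [6, 5, 6, 65, 59, 49, 25, 84, 82, 4]
680 [3, 3, 4, 89, 83, 76, 71, 67, 55, 6]
720 [4, 3, 102, 102, 98, 93, 88, 85, 84, 54]
760 [4, 5, 106, 105, 103, 102, 103, 96, 96, 2]
```

step_arm(series=[0,1,-20,0.017,0,0,0,-20,0,0,0,0,-20,0,0,0,0,-20,0,0,0,0,-10,0,0,0,0,0,0,0,0,0,0,0,0.3,0,0,0,0,0.45,0,0,0,0,0.55,0,0,0,0,0.55,0,0,0,0,0.55,0,0,0,0,0.55], squeeze=3.5)

```text
clock: 4.75
eef_pos: [512.0, -6.8, 128.5]
eef_rot: [3.142, 0.0, 1.685]
wrist_force: [-0.4, 1.3, 0.9]
finger_gap: 46.1
finger_force: 3.5
```

step_arm(series=[0,0,5,0,0.55,0,0,10,0,0.55,0,0,15,0,0.55,0,0,20,0,0.55,0,0,20,0,0.55,0,0,20,0,0.55,0,0,10,0,0.55,0,0,0,0,0.55,0,0,0,0,0.55])

```text
clock: 5.88
eef_pos: [511.7, -6.8, 227.8]
eef_rot: [-3.141, -0.0, 1.685]
wrist_force: [0.6, -0.3, -1.3]
finger_gap: 46.0
finger_force: 3.5
```

```bash
python3 - <<'E'
from h import *
s=manip.read_state();print(s["clock"],s["eef_pos"].round(1),s["wrist_force"].round(1))
for n in("wrist","scene"):
    i,p,d=cam(n); cv2.imwrite(f"pics/{n}3.png",p)
    if n=="wrist": P=cloud(i,d); a=p
    else: b=p[60:300,120:400]
cv2.imwrite("pics/v3.png",np.hstack([cv2.resize(a,(400,300)),cv2.resize(b,(350,300))]))
E
```

```text
5.875 [511.7  -6.8 227.8] [ 0.6 -0.3 -1.3]
```

View pics/v3.png

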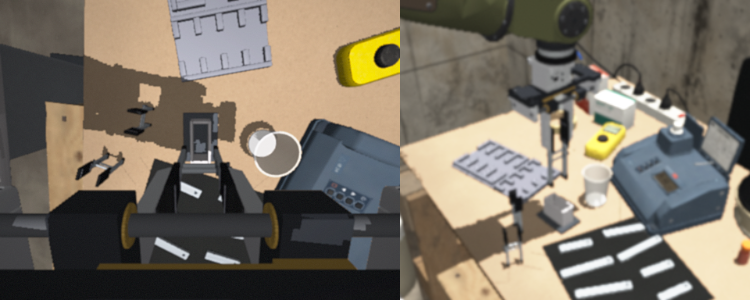

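step_arm(series=[0,0,0,0,0.553,0,0,0,0,0.553,0,0,0,0,0.553], squeeze=20)

```text
clock: 6.35
eef_pos: [512.0, -6.9, 228.4]
eef_rot: [-3.141, -0.0, 1.685]
wrist_force: [-0.5, 0.2, -0.1]
finger_gap: 41.8
finger_force: 4.9
```

```bash
python3 - <<'E'
from h import *
import json
L=[("top0",manip.camera_info("top")),("w1",json.load(open("pics/w1.json")))]
def rc(m,i,z):
    c=max(cv2.findContours(m,0,1)[0],key=cv2.contourArea); c=cv2.convexHull(c)
    W=np.array([onz(i,*q[0],z)[:2] for q in c],np.float32); return cv2.minAreaRect(W)
for n,i in L:
    p=cv2.imread(f"pics/{n}.png"); d=np.load(f"pics/{n}.npy"); h=cv2.cvtColor(p,cv2.COLOR_BGR2HSV); P=cloud(i,d)
    reg=(P[...,0]>390)&(P[...,0]<620)&(P[...,1]>60)&(P[...,1]<380)
    m=(reg&((h[...,0]>100)&(h[...,0]<150)|(h[...,1]<50))).astype(np.uint8)
    m=cv2.morphologyEx(m,cv2.MORPH_CLOSE,np.ones((5,5))); m=cv2.morphologyEx(m,cv2.MORPH_OPEN,np.ones((5,5)))
    print(n,"tray",rc(m,i,12), "zmed",np.median(P[...,2][m>0]),np.percentile(P[...,2][m>0],[5,95]))
    reg=(P[...,0]>400)&(P[...,0]<680)&(P[...,1]>-360)&(P[...,1]<-50)&(P[...,2]<20)
    m=(reg&(h[...,2]>110)&(h[...,1]<60)).astype(np.uint8)
    for c in cv2.findContours(m,0,1)[0]:
        if cv2.contourArea(c)<25: continue
        W=np.array([onz(i,*q[0],10)[:2] for q in c],np.float32); (x,y),(a,b),t=cv2.minAreaRect(W); t=t if a>b else t+90
        print(" bar",round(x,1),round(y,1),round(max(a,b)),round(min(a,b)),round(np.radians((t+90)%180-90),3))
E
```

```text
top0 tray ((504.2696228027344, 221.16041564941406), (148.3889923095703, 250.79635620117188), 16.12957191467285) zmed 6.0007059812541 [-0.28784305 16.76251116]
 bar 462.6 -223.4 111 19 -0.427
 bar 471.6 -160.5 111 19 -0.268
 bar 489.0 -99.6 72 18 -0.332
 bar 567.4 -306.7 71 19 -0.182
 bar 581.8 -245.7 72 19 -0.213
 bar 599.2 -125.7 92 19 -0.366
 bar 592.5 -185.8 108 18 -0.029
w1 tray ((506.1998291015625, 221.13656616210938), (149.98141479492188, 251.4667205810547), 16.127962112426758) zmed 6.170078033116226 [  3.72466889 414.39795793]
 bar 599.3 -125.6 87 18 -0.366
 bar 583.0 -246.6 71 17 -0.223
 bar 544.4 -186.6 22 11 -0.803
 bar 555.8 -304.9 45 16 -0.146
 bar 489.8 -100.3 71 18 -0.334
 bar 472.9 -161.1 112 17 -0.273
 bar 463.7 -223.9 111 17 -0.427
```

step_arm(series=[-2,-16,7,-0.17,0.553,-2,-16,7,-0.17,0.553,-2,-16,7,-0.17,0.553,-2,-16,7,-0.17,0.553,-2,-16,7,-0.17,0.553,-2,-16,7,-0.17,0.553,-2,-16,7,-0.17,0.553,-2,-16,7,-0.17,0.553,-3,-17,7,-0.17,0.553,-3,-18,7,-0.155,0.553,0,0,0,0,0.553,0,0,0,0,0.553])

```text
clock: 7.85
eef_pos: [490.0, -169.4, 298.1]
eef_rot: [-3.141, 0.0, 0.003]
wrist_force: [-0.7, -0.4, -1.3]
finger_gap: 42.1
finger_force: 4.9
```

```bash
cat >> h.py <<'E'
def bars(i,p,d):
    h=cv2.cvtColor(p,cv2.COLOR_BGR2HSV); P=cloud(i,d); out=[]
    reg=(P[...,0]>400)&(P[...,0]<690)&(P[...,1]>-360)&(P[...,1]<-50)&(P[...,2]<20)&(P[...,2]>-5)
    m=(reg&(h[...,2]>110)&(h[...,1]<60)).astype(np.uint8)
    for c in cv2.findContours(m,0,1)[0]:
        if cv2.contourArea(c)<25: continue
        W=np.array([onz(i,*q[0],10)[:2] for q in c],np.float32); (x,y),(a,b),t=cv2.minAreaRect(W); t=t if a>b else t+90
        out.append((round(x,1),round(y,1),round(max(a,b)),round(min(a,b)),round(np.radians((t+90)%180-90),3)))
    return sorted(out)
E
python3 - <<'E'
from h import *
s=manip.read_state();print(s["clock"],s["eef_pos"].round(1),s["eef_rot"].round(3))
i,p,d=cam("wrist"); cv2.imwrite("pics/w4.png",p); print(*bars(i,p,d),sep="\n")
cv2.imwrite("pics/w4b.png",cv2.resize(p,(800,600)))
i,p,d=cam("top"); print("top",*bars(i,p,d),sep="\n")
E
```

```text
7.85 [ 490.  -169.4  298.1] [-3.141e+00  0.000e+00  3.000e-03]
(459.9, -218.8, 41, 8, np.float64(-0.371))
(483.0, -164.2, 92, 18, np.float64(-0.269))
(488.6, -235.0, 58, 17, np.float64(-0.427))
(494.7, -101.9, 63, 18, np.float64(-0.354))
(569.0, -307.4, 72, 18, np.float64(-0.173))
(583.4, -246.7, 72, 18, np.float64(-0.218))
(594.1, -185.9, 111, 18, np.float64(-0.067))
(601.6, -126.6, 91, 18, np.float64(-0.364))
top
(507.2, -105.9, 33, 18, np.float64(-0.335))
(577.3, -111.6, 41, 14, np.float64(-0.019))
(631.0, -137.9, 23, 22, np.float64(-0.02))
```

View pics/w4b.png

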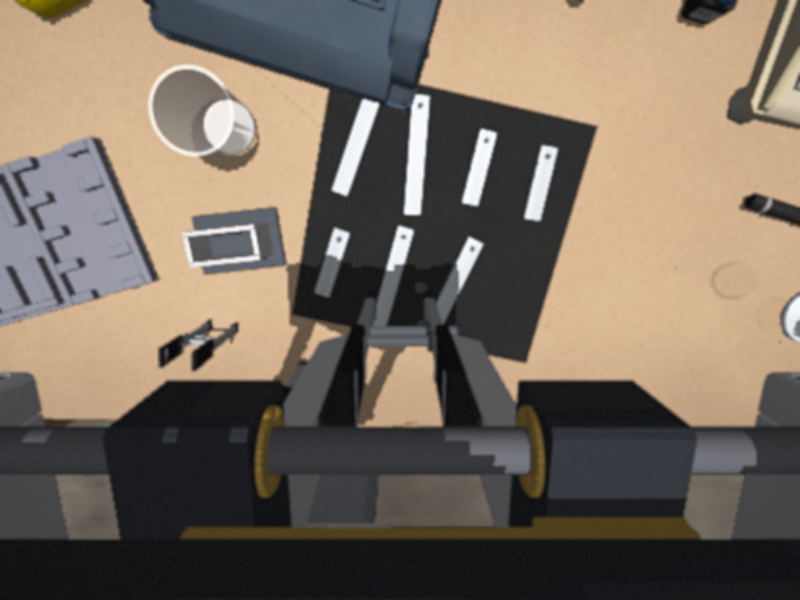

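step_arm(series=[-3,1,-20,-0.05,0.553,-3,1,-25,-0.05,0.553,-3,1,-25,-0.05,0.553,-3,2,-25,-0.05,0.553,-3,2,-20,-0.05,0.553,-3,2,-15,-0.023,0.553,0,0,0,0,0.553,0,0,0,0,0.553])

```text
clock: 8.95
eef_pos: [472.4, -160.9, 169.2]
eef_rot: [3.141, -0.001, -0.272]
wrist_force: [-0.4, 0.3, -0.5]
finger_gap: 42.1
finger_force: 4.9
```

```bash
python3 - <<'E'
from h import *
s=manip.read_state();T=s["eef_pos"];print(s["clock"],T.round(1),s["eef_rot"].round(3))
i,p,d=cam("wrist"); cv2.imwrite("pics/w5.png",p); print(*bars(i,p,d),sep="\n")
P=cloud(i,d); 
a=s["eef_rot"][2]; X=np.array([np.cos(a),np.sin(a)]); Y=np.array([np.sin(a),-np.cos(a)])
rel=P[...,:2]-T[:2]; tx=rel@X; ty=rel@Y; z=P[...,2]
m=(d>0)&(abs(tx)<30)&(abs(ty)<30)&(z>T[2]-123)&(z<T[2]-95)
for sg in(-1,1):
    q=m&(ty*sg>0); print("tip",sg,q.sum(),"x",np.percentile(tx[q],[2,98]).round(1),"y",np.percentile(ty[q],[2,50,98]).round(1),"zmin",z[q].min().round(1))
cv2.imwrite("pics/w5b.png",p[120:384,100:420])
E
```

```text
8.95 [ 472.4 -160.9  169.2] [ 3.141e+00 -1.000e-03 -2.720e-01]
(426.0, -148.1, 14, 9, np.float64(1.298))
(467.7, -225.5, 103, 18, np.float64(-0.428))
(486.5, -164.8, 82, 17, np.float64(-0.268))
(491.0, -101.1, 69, 16, np.float64(-0.324))
(569.0, -307.1, 71, 17, np.float64(-0.175))
(583.4, -246.1, 71, 17, np.float64(-0.226))
(593.8, -185.7, 111, 18, np.float64(-0.065))
(601.6, -126.6, 91, 17, np.float64(-0.368))
tip -1 66 x [-4.2  8.7] y [-19.9 -16.1 -14.3] zmin 49.7
tip 1 68 x [-4.8  8.6] y [15.8 17.5 21.4] zmin 49.5
```

View pics/w5b.png

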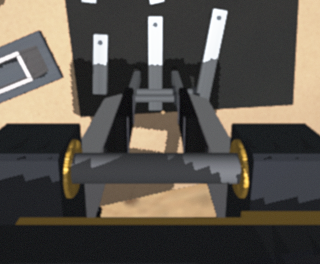

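step_arm(series=[0,0,-15,0,0.553,0,0,-15,0,0.553,0,0,-10,0,0.553,0,0,-4,0,0.553,0,0,0,0,0.553,0,0,0,0,0.65,0,0,0,0,0.75,0,0,0,0,0.75,0,0,0,0,0.75,0,0,0,0,0.75], squeeze=30)

```text
clock: 10.25
eef_pos: [472.2, -161.0, 124.8]
eef_rot: [3.141, -0.001, -0.273]
wrist_force: [-0.6, 0.2, 4.5]
finger_gap: 26.7
finger_force: 30.0
```

step_arm(series=[0,0,10,0,0.75,0,0,30,0,0.75,0,0,40,0,0.75,0,0,40,0,0.75,3,20,15,0.05,0.75,3,35,0,0.05,0.75,3,40,0,0.05,0.75,3,45,0,0.05,0.75,3,45,0,0.05,0.75,3,45,0,0.05,0.75,3,45,0,0.05,0.75,3,40,0,0.05,0.75,3,35,0,0.05,0.75,3,22,0,0.05,0.75,3,10,0,0.054,0.75,0,0,0,0,0.75,0,0,0,0,0.75,0,0,0,0,0.75])

```text
clock: 12.5
eef_pos: [505.0, 220.6, 259.6]
eef_rot: [3.142, -0.0, 0.28]
wrist_force: [0.3, 0.5, -1.9]
finger_gap: 26.9
finger_force: 30.0
```

```bash
python3 - <<'E'
from h import *
s=manip.read_state();T=s["eef_pos"];a=s["eef_rot"][2];print(s["clock"],T.round(1),s["eef_rot"].round(3),s["finger_gap"])
i,p,d=cam("wrist"); cv2.imwrite("pics/w6.png",p); np.save("pics/w6.npy",d)
P=cloud(i,d); np.save("pics/w6P.npy",P)
X=np.array([np.cos(a),np.sin(a)]); Y=np.array([np.sin(a),-np.cos(a)])
rel=P[...,:2]-T[:2]; tx=rel@X; ty=rel@Y; z=P[...,2]
m=(d>0)&(abs(tx)<80)&(abs(ty)<10)&(z>T[2]-135)&(z<T[2]-100)
h=cv2.cvtColor(p,cv2.COLOR_BGR2HSV)
print("bar in hand: x",np.percentile(tx[m],[1,99]).round(1),"z",np.percentile(z[m]-T[2],[5,50,95]).round(1))
for lo,hi in((-60,-20),(15,30),(30,60)):
    q=m&(tx>lo)&(tx<hi); 
    if q.sum(): print(lo,q.sum(),"y",np.percentile(ty[q],[2,98]).round(1),"z",np.median(z[q]-T[2]).round(1))
# tray ribs
c,sn=np.cos(.281),np.sin(.281); rr=P[...,:2]-np.array([505.2,221.1]); rx=rr[...,0]*c+rr[...,1]*sn; ry=-rr[...,0]*sn+rr[...,1]*c
t=(d>0)&(z>-3)&(z<25)&(rx>0)&(rx<74)
print("profile z along tray y (x in 35..50 and 22..28)")
for lo,hi in((30,50),(64,70)):
    print([ (b,round(float(np.median(z[t&(rx>lo)&(rx<hi)&(abs(ry-b)<1)])),0)) for b in range(-126,128,2) if (t&(rx>lo)&(rx<hi)&(abs(ry-b)<1)).any()])
cv2.imwrite("pics/w6b.png",cv2.resize(p,(800,600)))
E
```

```text
12.5 [505.  220.6 259.6] [ 3.142 -0.     0.28 ] 26.93579445809499
bar in hand: x [-52.8  54.1] z [-115.9 -114.8 -113.5]
-60 382 y [-7.3  8.2] z -114.8
15 239 y [-6.8  7.8] z -114.8
30 430 y [-6.7  7.7] z -114.8
profile z along tray y (x in 35..50 and 22..28)
[(-124, 15.0), (-122, 16.0), (-120, 15.0), (-118, 14.0), (-116, 9.0), (-114, 14.0), (-112, 12.0), (-110, 13.0), (-108, 14.0), (-106, 6.0), (-104, 13.0), (-102, 5.0), (-100, 13.0), (-98, 10.0), (-96, 12.0), (-94, 6.0), (-92, 5.0), (-90, 5.0), (-88, 5.0), (-86, 5.0), (-84, 5.0), (-82, 5.0), (-80, 5.0), (-78, 5.0), (-76, 5.0), (-74, 5.0), (-72, 5.0), (-70, 5.0), (-68, 5.0), (-66, 5.0), (-64, 5.0), (-62, 6.0), (-60, 6.0), (-58, 12.0), (-56, 13.0), (-54, 10.0), (-52, 14.0), (-50, 6.0), (-48, 13.0), (-46, 14.0), (-44, 6.0), (-42, 14.0), (-40, 6.0), (-38, 14.0), (-36, 15.0), (-34, 15.0), (-32, 15.0), (-30, 9.0), (-28, 5.0), (-26, 5.0), (-24, 5.0), (-22, 15.0), (-20, 15.0), (-18, 15.0), (-16, 15.0), (-14, 15.0), (4, 4.0), (12, 9.0), (14, 15.0), (16, 15.0), (18, 15.0), (20, 15.0), (22, 5.0), (24, 5.0), (26, 5.0), (28, 5.0), (30, 5.0), (32
[... 1378 characters left out ...]
.0), (10, 15.0), (12, 16.0), (14, 15.0), (16, 15.0), (18, 15.0), (20, 15.0), (22, 15.0), (24, 15.0), (26, 15.0), (28, 15.0), (30, 15.0), (32, 15.0), (34, 16.0), (36, 15.0), (38, 15.0), (40, 15.0), (42, 14.0), (44, 15.0), (46, 15.0), (48, 15.0), (50, 15.0), (52, 15.0), (54, 15.0), (56, 15.0), (58, 15.0), (60, 15.0), (62, 15.0), (64, 14.0), (66, 15.0), (68, 15.0), (70, 14.0), (72, 15.0), (74, 15.0), (76, 15.0), (78, 14.0), (80, 15.0), (82, 15.0), (84, 17.0), (86, 15.0), (88, 14.0), (90, 15.0), (92, 14.0), (94, 15.0), (96, 15.0), (98, 15.0), (100, 14.0), (102, 14.0), (104, 15.0), (106, 15.0), (108, 15.0), (110, 15.0), (112, 15.0), (114, 14.0), (116, 14.0), (118, 15.0), (120, 14.0), (122, 15.0)]
```

View pics/w6b.png

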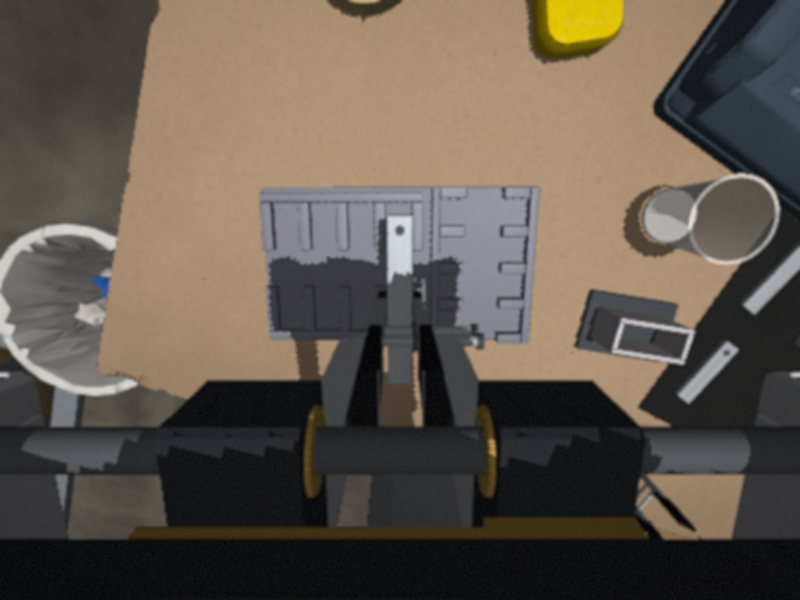

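```bash
python3 - <<'E'
from h import *
P=np.load("pics/w6P.npy"); z=P[...,2]
c,sn=np.cos(.281),np.sin(.281); rr=P[...,:2]-np.array([505.4,220.5]); rx=rr[...,0]*c+rr[...,1]*sn; ry=-rr[...,0]*sn+rr[...,1]*c
t=(z>-3)&(z<25)
for lo,hi in((-112,-99),(-54,-40),(92,112),(28,42)):
    print(lo,[(b,int(round(float(np.median(z[t&(ry>lo)&(ry<hi)&(abs(rx-b)<.75)]))))) for b in range(-10,82,1) if (t&(ry>lo)&(ry<hi)&(abs(rx-b)<.75)).any() and (b%34 in(0,4,5,6,28,29,30,33) or b>56)])
for lo in(-115,-90,-30,0,30,60,90,115): 
    q=t&(abs(ry-lo)<5)&(z>11)&(rx>40); print(lo,np.percentile(rx[q],99).round(1))
E
```

```text
-112 [(-6, 5), (-5, 5), (-1, 15), (0, 15), (4, 15), (5, 15), (6, 13), (28, 5), (29, 5), (30, 14), (33, 15), (34, 15), (38, 15), (39, 15), (40, 13), (57, 5), (58, 5), (59, 5), (60, 5), (61, 5), (62, 5), (63, 5), (64, 4), (65, 15), (66, 15), (67, 15), (68, 15), (69, 15), (70, 15), (71, 15), (72, 15), (73, 15), (75, 0), (76, 0), (77, 0), (78, 0), (79, 0), (80, 0), (81, 0)]
-54 [(-6, 5), (-5, 5), (-1, 15), (0, 15), (4, 16), (5, 16), (6, 14), (28, 5), (29, 5), (33, 15), (34, 15), (38, 15), (39, 15), (40, 13), (57, 5), (58, 5), (59, 5), (60, 5), (61, 5), (62, 5), (63, 5), (64, 5), (65, 15), (66, 15), (67, 15), (68, 15), (69, 15), (70, 15), (71, 15), (72, 15), (73, 15), (74, 15), (75, 0), (76, 0), (77, 0), (78, 0), (79, 0), (80, 1), (81, 1)]
92 [(-6, 5), (-5, 5), (-4, 5), (-1, 5), (0, 5), (4, 5), (5, 5), (6, 5), (28, 5), (29, 5), (30, 5), (33, 5), (34, 5), (38, 5), (39, 5), (40, 5), (57, 5), (58, 5), (59, 5), (60, 5), (61, 5), (62, 5), (63, 15), (64, 15), (65, 15), (66, 15), (67, 15), (68, 15), (69, 14), (70, 14), (71, 5), (72, 5), (73, 5), (74, 5), (75, 0), (76, 0), (77, 0), (78, 0), (79, 0), (80, 0), (81, -1)]
28 [(-6, 5), (-5, 5), (-4, 5), (-1, 5), (0, 5), (4, 5), (5, 5), (6, 5), (28, 5), (29, 5), (30, 5), (33, 5), (34, 5), (38, 5), (39, 5), (40, 5), (57, 5), (58, 5), (59, 5), (60, 5), (61, 5), (62, 6), (63, 15), (64, 16), (65, 16), (66, 16), (67, 15), (68, 15), (69, 14), (70, 14), (71, 5), (72, 5), (73, 5), (74, 5), (75, 0), (76, 0), (77, 0), (78, 0), (79, -1), (80, -1), (81, 0)]
-115 214.3
-90 73.2
-30 73.3
0 158.5
30 216.1
60 69.5
90 69.6
115 69.7
```

step_arm(series=[-7,25,-10,0,0.75,-7,25,-20,0,0.75,-7,25,-20,0,0.75,-7,24,-20,0,0.75,0,0,-20,0,0.75,0,0,-15,0,0.75,0,0,-10,0,0.75,0,0,0,0,0.75,0,0,0,0,0.75])

```text
clock: 13.68
eef_pos: [477.3, 320.1, 145.2]
eef_rot: [-3.141, -0.001, 0.281]
wrist_force: [0.3, -0.0, -0.8]
finger_gap: 27.1
finger_force: 30.0
```

```bash
python3 - <<'E'
from h import *
s=manip.read_state();T=s["eef_pos"];a=s["eef_rot"][2];print(s["clock"],T.round(1),s["eef_rot"].round(3))
i,p,d=cam("wrist"); P=cloud(i,d); z=P[...,2]
c,sn=np.cos(.281),np.sin(.281); rr=P[...,:2]-np.array([505.3,221.1]); rx=rr[...,0]*c+rr[...,1]*sn; ry=-rr[...,0]*sn+rr[...,1]*c
h=cv2.cvtColor(p,cv2.COLOR_BGR2HSV)
m=(d>0)&(abs(rx)<75)&(abs(ry-103)<12)&(z>T[2]-118)&(z<T[2]-111); print("bar",np.percentile(rx[m],[1,99]).round(1),np.percentile(ry[m&(rx>15)],[2,98]).round(1))
t=(z<25)&(z>-3)
print([(b,int(round(float(np.median(z[t&(rx>30)&(rx<56)&(abs(ry-b)<.75)]))))) for b in range(76,130,1) if (t&(rx>30)&(rx<56)&(abs(ry-b)<.75)).any()])
print([(b,int(round(float(np.median(z[t&(ry>94)&(ry<112)&(abs(rx-b)<.75)]))))) for b in range(54,78) if (t&(ry>94)&(ry<112)&(abs(rx-b)<.75)).any()])
cv2.imwrite("pics/w7.png",p)
E
```

```text
13.675 [477.3 320.1 145.2] [-3.141e+00 -1.000e-03  2.810e-01]
bar [-52.3  55.4] [ 95.2 109.7]
[(76, 5), (77, 5), (78, 5), (79, 5), (80, 15), (81, 15), (82, 15), (83, 15), (84, 15), (85, 15), (86, 15), (87, 15), (88, 15), (89, 15), (90, 13), (91, 5), (92, 5), (93, 5), (94, 5), (95, 5), (96, 5), (97, 5), (98, 5), (99, 5), (100, 5), (101, 5), (102, 5), (103, 4), (104, 6), (105, 5), (106, 5), (107, 6), (108, 6), (109, 4), (110, 5), (111, 5), (112, 5), (113, 5), (114, 10), (115, 15), (116, 15), (117, 15), (118, 15), (119, 15), (120, 15), (121, 15), (122, 15), (123, 15), (124, 13), (125, 4), (126, 0), (127, 0), (128, 0), (129, 0)]
[(54, 6), (55, 5), (56, 5), (57, 5), (58, 5), (59, 5), (60, 5), (61, 5), (62, 14), (63, 15), (64, 15), (65, 15), (66, 15), (67, 15), (68, 15), (69, 15), (70, 13), (71, 5), (72, 5), (73, 5), (74, 3), (75, 0), (76, 0), (77, 0)]
```

step_arm(series=[0,0,-8,0,0.75,0,0,-6,0,0.75,0,0,-2,0,0.75,0,0,0,0,0.75,0,0,0,0,0.68,0,0,0,0,0.617,0,0,0,0,0.617,0,0,0,0,0.617,0,0,5,0,0.617,0,0,20,0,0.617,0,0,30,0,0.617,0,0,30,0,0.617,0,0,30,0,0.617,0,0,0,0,0.617])

```text
clock: 15.48
eef_pos: [477.6, 320.5, 245.7]
eef_rot: [-3.141, -0.004, 0.281]
wrist_force: [0.7, 0.2, -1.2]
finger_gap: 36.5
finger_force: 6.4
```

```bash
cat >> h.py <<'E'
def trayf(P,O=(505.3,221.1),a=.281):
    c,sn=np.cos(a),np.sin(a); rr=P[...,:2]-np.array(O)
    return rr[...,0]*c+rr[...,1]*sn, -rr[...,0]*sn+rr[...,1]*c
def intray(i,p,d):
    P=cloud(i,d); rx,ry=trayf(P); h=cv2.cvtColor(p,cv2.COLOR_BGR2HSV); z=P[...,2]
    m=((abs(rx)<70)&(abs(ry)<122)&(z>-2)&(z<24)&(h[...,2]>175)&(h[...,1]<60)).astype(np.uint8); o=[]
    for c in cv2.findContours(m,0,1)[0]:
        if cv2.contourArea(c)<15: continue
        W=np.array([onz(i,*q[0],13)[:2] for q in c],np.float32); (x,y),(a,b),t=cv2.minAreaRect(np.stack(trayf(W),-1).astype(np.float32))
        o.append((round(x,1),round(y,1),round(a),round(b),round(t,1),"z",round(float(np.median(z[m>0])),1)))
    return sorted(o)
E
python3 - <<'E'
from h import *
i,p,d=cam("top"); print("mat",*bars(i,p,d),sep="\n"); print("tray",*intray(i,p,d),sep="\n")
i,p,d=cam("wrist"); print("wr",*intray(i,p,d),sep="\n"); cv2.imwrite("pics/w8.png",p)
E
```

```text
mat
(462.6, -223.5, 111, 19, np.float64(-0.43))
(488.8, -100.2, 72, 19, np.float64(-0.332))
(567.1, -306.6, 72, 19, np.float64(-0.182))
(581.8, -245.9, 72, 19, np.float64(-0.21))
(592.5, -185.8, 108, 18, np.float64(-0.029))
(600.5, -126.0, 94, 19, np.float64(-0.369))
tray
(-0.4, -8.9, 226, 142, 90.0, 'z', 5.5)
wr
(34.3, 101.8, 16, 41, 89.7, 'z', 14.1)
(41.8, 50.3, 34, 5, 1.7, 'z', 14.1)
(44.5, 84.2, 28, 5, 0.5, 'z', 14.1)
(44.5, 118.8, 4, 28, 89.4, 'z', 14.1)
(45.1, 17.2, 27, 4, 2.8, 'z', 14.1)
(65.7, 85.1, 71, 1, 89.9, 'z', 14.1)
```

step_arm(series=[-1,-25,0,-0.059,0.58,-1,-45,0,-0.059,0.553,-1,-50,0,-0.059,0.553,-1,-50,0,-0.059,0.553,-1,-50,0,-0.059,0.553,-1,-50,0,-0.059,0.553,-1,-50,0,-0.059,0.553,-1,-50,0,-0.059,0.553,-1,-50,0,-0.059,0.553,-1,-50,0,-0.059,0.553,-2,-44,-10,-0.059,0.553,-2,-30,-15,-0.06,0.553,0,0,-25,0,0.553,0,0,-25,0,0.553,0,0,-15,0,0.553,0,0,0,0,0.553,0,0,0,0,0.553])

```text
clock: 17.7
eef_pos: [463.3, -223.9, 154.1]
eef_rot: [3.142, -0.001, -0.428]
wrist_force: [-0.6, 0.2, -1.2]
finger_gap: 42.0
finger_force: 4.9
```

```bash
cat > chk.py <<'E'
from h import *
import sys
tx_,ty_,ta=map(float,sys.argv[1:4])   # expected bar
s=manip.read_state();T=s["eef_pos"];a=s["eef_rot"][2];print(s["clock"],T.round(1),s["eef_rot"].round(3),round(s["finger_gap"],1))
i,p,d=cam("wrist"); P=cloud(i,d)
for b in bars(i,p,d): 
    if np.hypot(b[0]-tx_,b[1]-ty_)<45:
        r=np.array(b[:2])-T[:2]; print(b,"along",round(r@[np.cos(a),np.sin(a)],1),"lat",round(r@[-np.sin(a),np.cos(a)],1),"dyaw",round(b[4]-a,3), "farend", round(r@[np.cos(a),np.sin(a)]+b[2]/2,1))
E
python3 chk.py 463 -224 0
```

```text
17.7 [ 463.3 -223.9  154.1] [ 3.142e+00 -1.000e-03 -4.280e-01] 42.0
(479.0, -230.8, 78, 16, np.float64(-0.429)) along 17.1 lat 0.3 dyaw -0.001 farend 56.1
```

step_arm(series=[0,0,-15,0,0.553,0,0,-10,0,0.553,0,0,-4,0,0.553,0,0,0,0,0.553,0,0,0,0,0.65,0,0,0,0,0.75,0,0,0,0,0.75,0,0,0,0,0.75,0,0,0,0,0.75,0,0,10,0,0.75,0,0,30,0,0.75,0,0,40,0,0.75,0,0,40,0,0.75,2,20,0,0.05,0.75,2,40,0,0.06,0.75,2,50,0,0.06,0.75,2,50,0,0.06,0.75])

```text
clock: 19.88
eef_pos: [470.2, -61.7, 243.4]
eef_rot: [-3.141, 0.002, -0.195]
wrist_force: [0.4, -0.3, -1.7]
finger_gap: 26.3
finger_force: 30.0
```

step_arm(series=[2,50,0,0.06,0.75,2,50,0,0.06,0.75,2,50,0,0.06,0.75,2,50,0,0.06,0.75,2,50,0,0.06,0.75,2,50,0,0.06,0.75,2,35,-20,0.06,0.75,1,16,-30,0.06,0.75,0,0,-30,0,0.75,0,0,-15,0,0.75,0,0,-5,0,0.75,0,0,0,0,0.75,0,0,0,0,0.75])

```text
clock: 21.5
eef_pos: [486.4, 287.2, 145.4]
eef_rot: [-3.141, -0.002, 0.282]
wrist_force: [0.5, -0.4, -1.7]
finger_gap: 26.7
finger_force: 30.0
```

```bash
cat > chp.py <<'E'
from h import *
import sys
k,c0=sys.argv[1],float(sys.argv[2])   # L y0 / S x0
s=manip.read_state();T=s["eef_pos"];print(s["clock"],T.round(1),s["eef_rot"].round(3),round(s["finger_gap"],1))
t0=trayf(T[None,:2]); print("tcp in tray",[round(float(q[0]),1) for q in t0])
i,p,d=cam("wrist"); P=cloud(i,d); z=P[...,2]; rx,ry=trayf(P); A,B=(rx,ry) if k=="L" else (ry+75,rx)
a=trayf(T[None,:2]); A0=float(a[0][0]) if k=="L" else float(a[1][0])+75; B0=float(a[1][0]) if k=="L" else float(a[0][0])
m=(d>0)&(abs(A-A0)<70)&(abs(B-B0)<12)&(z>T[2]-119)&(z<T[2]-110)
print("bar along",np.percentile(A[m],[1,99]).round(1),"lat",np.percentile(B[m&(abs(A-A0)>14)],[2,50,98]).round(1),"z",round(float(np.median(z[m])-T[2]),1))
hi=(z>11)&(z<19); w=(28,55) if k=="L" else (20,36)
for sg in(1,-1):
    q=hi&(A*sg>w[0])&(A*sg<w[1]); L=B[q&(B<c0-6)&(B>c0-30)]; H=B[q&(B>c0+6)&(B<c0+30)]
    if len(L)>5 and len(H)>5: print("side",sg,"walls",np.percentile(L[L>c0-20],97).round(1),np.percentile(H[H<c0+20],3).round(1))
e=60 if k=="L" else 40
for sg in(1,-1):
    q=hi&(abs(B-c0)<8)&(A*sg>e-5)&(A*sg<e+7)
    if q.sum()>4: print("end",sg,np.percentile(A[q]*sg,5).round(1)*sg)
E
python3 chp.py L 69
```

```text
21.5 [486.4 287.2 145.4] [-3.141e+00 -2.000e-03  2.820e-01] 26.7
tcp in tray [0.1, 68.8]
bar along [-52.7  54.9] lat [60.7 68.3 76. ] z -114.7
side 1 walls 55.7 80.1
end 1 62.4
end -1 -61.2
```

step_arm(series=[0,0,-8,0,0.75,0,0,-6,0,0.75,0,0,-2,0,0.75,0,0,0,0,0.75,0,0,0,0,0.68,0,0,0,0,0.617,0,0,0,0,0.617,0,0,0,0,0.617,0,0,5,0,0.617,0,0,20,0,0.617,0,0,30,0,0.617,0,0,30,0,0.617,0,0,30,0,0.617,0,0,0,0,0.617])

```text
clock: 23.3
eef_pos: [486.6, 287.5, 245.6]
eef_rot: [-3.141, -0.004, 0.282]
wrist_force: [-0.7, 0.9, -2.2]
finger_gap: 36.2
finger_force: 6.4
```

```bash
python3 - <<'E'
from h import *
i,p,d=cam("top"); print("mat",*bars(i,p,d),sep="\n")
i,p,d=cam("wrist"); print("wr",*intray(i,p,d),sep="\n"); cv2.imwrite("pics/w9.png",p)
E
```

```text
mat
(488.8, -100.2, 72, 19, np.float64(-0.332))
(567.1, -306.6, 72, 19, np.float64(-0.182))
(581.9, -245.8, 72, 19, np.float64(-0.227))
(592.5, -185.8, 108, 18, np.float64(-0.029))
(600.5, -126.2, 94, 19, np.float64(-0.366))
wr
(31.7, 102.3, 45, 15, 2.3, 'z', 13.2)
(33.8, 67.6, 16, 41, 90.0, 'z', 13.2)
(48.1, 17.0, 20, 4, 1.7, 'z', 13.2)
(51.4, 50.8, 13, 4, 0.7, 'z', 13.2)
```

step_arm(series=[5,-25,0,-0.03,0.58,10,-45,0,-0.03,0.553,10,-50,0,-0.03,0.553,11,-50,0,-0.03,0.553,11,-50,0,-0.03,0.553,11,-50,0,-0.03,0.553,11,-50,0,-0.03,0.553,11,-50,0,-0.03,0.553,11,-50,0,-0.034,0.553,11,-35,0,-0.034,0.553,5,-18,-10,-0.034,0.553,0,0,-30,0,0.553,0,0,-30,0,0.553,0,0,-20,0,0.553,0,0,0,0,0.553,0,0,0,0,0.553])

```text
clock: 25.4
eef_pos: [593.2, -185.5, 153.8]
eef_rot: [3.142, -0.0, -0.06]
wrist_force: [0.1, 0.4, -0.7]
finger_gap: 42.3
finger_force: 4.9
```

```bash
python3 chk.py 593 -186 0
```

```text
25.4 [ 593.2 -185.5  153.8] [ 3.142 -0.    -0.06 ] 42.3
(610.5, -186.9, 77, 17, np.float64(-0.055)) along 17.4 lat -0.4 dyaw 0.005 farend 55.9
```

step_arm(series=[0,0,-15,0,0.553,0,0,-10,0,0.553,0,0,-4,0,0.553,0,0,0,0,0.553,0,0,0,0,0.65,0,0,0,0,0.75,0,0,0,0,0.75,0,0,0,0,0.75,0,0,0,0,0.75,0,0,10,0,0.75,0,0,30,0,0.75,0,0,40,0,0.75,0,0,40,0,0.75,-5,20,0,0.03,0.75,-10,40,0,0.03,0.75,-10,50,0,0.03,0.75,-10,50,0,0.03,0.75])

```text
clock: 27.58
eef_pos: [556.8, -23.9, 243.5]
eef_rot: [-3.141, 0.002, 0.061]
wrist_force: [1.4, 0.7, -1.8]
finger_gap: 26.7
finger_force: 30.0
```

step_arm(series=[-11,50,0,0.03,0.75,-11,50,0,0.03,0.75,-11,50,0,0.03,0.75,-11,50,0,0.03,0.75,-11,45,0,0.03,0.75,-7,35,-30,0.071,0.75,0,0,-30,0,0.75,0,0,-30,0,0.75,0,0,-10,0,0.75,0,0,0,0,0.75,0,0,0,0,0.75])

```text
clock: 28.95
eef_pos: [496.3, 254.3, 145.6]
eef_rot: [-3.141, -0.002, 0.281]
wrist_force: [-1.1, -0.5, -1.9]
finger_gap: 26.7
finger_force: 30.0
```

```bash
python3 chp.py L 35
```

```text
28.95 [496.3 254.3 145.6] [-3.141e+00 -2.000e-03  2.810e-01] 26.7
tcp in tray [0.6, 34.4]
bar along [-52.2  55.4] lat [26.4 33.5 41.6] z -114.7
side 1 walls 22.1 46.5
end 1 61.9
end -1 -60.6
```

step_arm(series=[0,0,-8,0,0.75,0,0,-6,0,0.75,0,0,-2,0,0.75,0,0,0,0,0.75,0,0,0,0,0.68,0,0,0,0,0.617,0,0,0,0,0.617,0,0,0,0,0.617,0,0,5,0,0.617,0,0,20,0,0.617,0,0,30,0,0.617,0,0,30,0,0.617,0,0,30,0,0.617,0,0,0,0,0.617])

```text
clock: 30.75
eef_pos: [496.6, 254.4, 245.6]
eef_rot: [-3.141, -0.004, 0.281]
wrist_force: [0.2, -0.1, -1.6]
finger_gap: 36.1
finger_force: 6.4
```

```bash
python3 - <<'E'
from h import *
i,p,d=cam("top"); print("mat",*bars(i,p,d),sep="\n")
i,p,d=cam("wrist"); print("wr",*intray(i,p,d),sep="\n"); cv2.imwrite("pics/w10.png",p)
E
```

```text
mat
(488.8, -100.2, 72, 19, np.float64(-0.332))
(567.1, -306.6, 72, 19, np.float64(-0.182))
(581.8, -245.7, 72, 19, np.float64(-0.213))
(600.6, -125.9, 94, 19, np.float64(-0.369))
wr
(31.5, 102.7, 14, 47, 87.8, 'z', 13.1)
(32.2, 68.6, 14, 42, 89.0, 'z', 13.1)
(34.2, 33.0, 14, 41, 89.7, 'z', 13.1)
```

step_arm(series=[3,-25,0,-0.03,0.58,6,-45,0,-0.04,0.553,6,-50,0,-0.04,0.553,6,-50,0,-0.04,0.553,6,-50,0,-0.04,0.553,6,-50,0,-0.04,0.553,6,-50,0,-0.04,0.553,6,-50,0,-0.04,0.553,6,-50,0,-0.04,0.553,6,-50,0,-0.04,0.553,6,-50,0,-0.04,0.553,6,-30,0,-0.029,0.553,3,-11,-10,0,0.553,0,0,-30,0,0.553,0,0,-30,0,0.553,0,0,-20,0,0.553,0,0,0,0,0.553,0,0,0,0,0.553])

```text
clock: 33.1
eef_pos: [568.2, -306.4, 153.9]
eef_rot: [3.141, -0.0, -0.177]
wrist_force: [0.1, 0.0, -0.1]
finger_gap: 42.2
finger_force: 4.9
```

```bash
python3 chk.py 568 -307 0
```

```text
33.1 [ 568.2 -306.4  153.9] [ 3.141 -0.    -0.177] 42.2
(575.6, -308.5, 57, 16, np.float64(-0.178)) along 7.6 lat -0.7 dyaw -0.001 farend 36.1
```

step_arm(series=[0,0,-15,0,0.553,0,0,-10,0,0.553,0,0,-4,0,0.553,0,0,0,0,0.553,0,0,0,0,0.65,0,0,0,0,0.75,0,0,0,0,0.75,0,0,0,0,0.75,0,0,0,0,0.75,0,0,10,0,0.75,0,0,30,0,0.75,0,0,40,0,0.75,0,0,40,0,0.75,-7,20,0,0.15,0.75,-8,40,0,0.17,0.75,-8,45,0,0.17,0.75,-8,45,0,0.17,0.75])

```text
clock: 35.28
eef_pos: [536.5, -155.5, 244.9]
eef_rot: [3.142, -0.0, 0.487]
wrist_force: [1.1, -0.0, -1.4]
finger_gap: 27.1
finger_force: 30.0
```

step_arm(series=[-8,45,0,0.17,0.75,-8,45,0,0.17,0.75,-8,45,0,0.17,0.75,-8,45,0,0.17,0.75,-8,40,0,0.17,0.75,-7,35,0,0.17,0.75,-7,25,0,0.17,0.75,-6,11,-30,0.179,0.75,0,0,-30,0,0.75,0,0,-30,0,0.75,0,0,-10,0,0.75,0,0,0,0,0.75,0,0,0,0,0.75])

```text
clock: 36.9
eef_pos: [477.5, 134.2, 145.7]
eef_rot: [3.14, 0.0, 1.851]
wrist_force: [-0.1, 0.0, -2.1]
finger_gap: 26.8
finger_force: 30.0
```

```bash
python3 chp.py S -51
```

```text
36.9 [477.5 134.2 145.7] [3.14  0.    1.851] 26.8
tcp in tray [-50.8, -75.8]
bar along [-33.5  35. ] lat [-58.5 -51.2 -43.9] z -114.7
side 1 walls -61.9 -37.4
end 1 38.6
end -1 -41.7
```

step_arm(series=[2,-1.5,-8,0,0.75,0,0,-6,0,0.75,0,0,-2,0,0.75,0,0,0,0,0.75,0,0,0,0,0.68,0,0,0,0,0.617,0,0,0,0,0.617,0,0,0,0,0.617,0,0,5,0,0.617,0,0,20,0,0.617,0,0,30,0,0.617,0,0,30,0,0.617,0,0,30,0,0.617,0,0,0,0,0.617])

```text
clock: 38.7
eef_pos: [479.6, 132.8, 245.4]
eef_rot: [3.138, 0.0, 1.851]
wrist_force: [0.1, -0.6, -0.7]
finger_gap: 36.3
finger_force: 6.4
```

```bash
python3 - <<'E'
from h import *
i,p,d=cam("top"); print("mat",*bars(i,p,d),sep="\n")
i,p,d=cam("wrist"); print("wr",*intray(i,p,d),sep="\n"); cv2.imwrite("pics/w11.png",p); cv2.imwrite("pics/w11b.png",cv2.resize(p,(800,600)))
E
```

```text
mat
(489.4, -100.4, 71, 19, np.float64(-0.332))
(600.4, -126.4, 94, 19, np.float64(-0.366))
(611.4, -198.0, 72, 18, np.float64(-0.222))
wr
(-62.1, 52.6, 48, 3, 89.5, 'z', 12.8)
(-50.2, -120.9, 1, 33, 89.9, 'z', 12.8)
(-37.3, 84.6, 5, 39, 89.9, 'z', 12.8)
(-37.1, 51.1, 6, 40, 89.9, 'z', 12.8)
(-29.6, 16.7, 6, 24, 89.9, 'z', 12.8)
(-23.9, -16.6, 7, 13, 89.9, 'z', 12.8)
(-22.1, -49.2, 8, 19, 1.0, 'z', 12.8)
(-18.7, -0.9, 21, 46, 84.8, 'z', 12.8)
(-0.5, 68.8, 15, 110, 89.9, 'z', 12.8)
(0.8, 34.0, 16, 111, 89.9, 'z', 12.8)
(1.1, 102.6, 16, 108, 89.9, 'z', 12.8)
(1.4, -105.6, 6, 18, 1.5, 'z', 12.8)
(4.3, -76.4, 73, 127, 89.9, 'z', 12.8)
(27.5, -121.1, 1, 86, 89.9, 'z', 12.8)
(36.0, -105.6, 7, 18, 2.7, 'z', 12.8)
(36.0, -48.6, 7, 20, 2.8, 'z', 12.8)
(39.3, 16.6, 6, 38, 89.9, 'z', 12.8)
(39.4, 50.4, 5, 39, 89.9, 'z', 12.8)
(39.8, -17.3, 5, 39, 89.9, 'z', 12.8)
(44.0, -33.9, 1, 51, 89.9, 'z', 12.8)
(64.7, 24.7, 4, 89, 0.7, 'z', 12.8)
(68.6, -105.7, 4, 18, 3.8, 'z', 12.8)
(68.8, -48.8, 4, 18, 4.0, 'z', 12.8)
```

View pics/w11b.png

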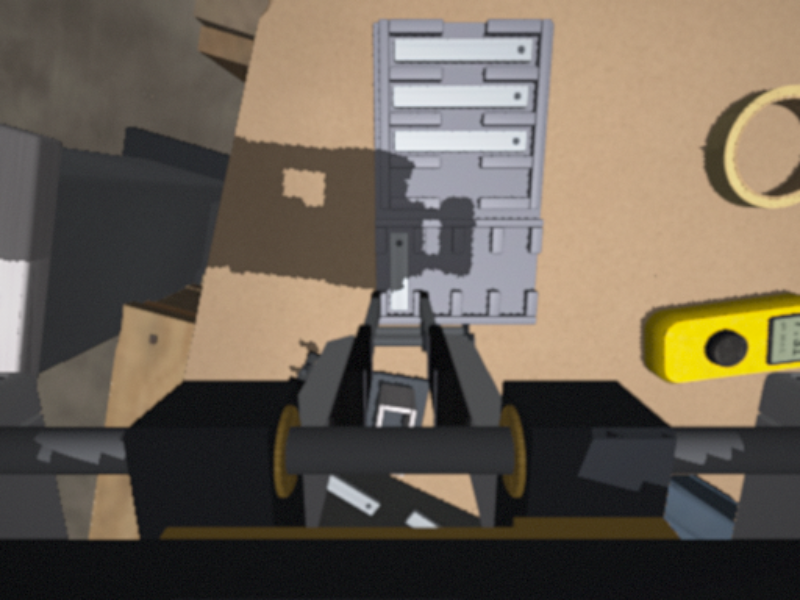

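step_arm(series=[1,-18,0,0.12,0.58,1,-30,0,0.12,0.553,1,-35,0,0.12,0.553,1,-35,0,0.12,0.553,1,-35,0,0.12,0.553,2,-35,0,0.12,0.553,2,-30,0,0.12,0.553,1,-15,-10,0.118,0.553,0,0,-30,0,0.553,0,0,-30,0,0.553,0,0,-20,0,0.553,0,0,0,0,0.553,0,0,0,0,0.553])

```text
clock: 40.42
eef_pos: [489.1, -100.4, 153.7]
eef_rot: [3.142, 0.0, 2.809]
wrist_force: [-0.0, -0.5, -1.1]
finger_gap: 42.4
finger_force: 4.9
```

```bash
python3 chk.py 489 -100 0
```

```text
40.425 [ 489.1 -100.4  153.7] [3.142 0.    2.809] 42.4
(483.5, -98.2, 55, 17, np.float64(-0.333)) along 6.0 lat -0.2 dyaw -3.142 farend 33.5
```

step_arm(series=[1.5,0,-15,0,0.553,0,0,-10,0,0.553,0,0,-4,0,0.553,0,0,0,0,0.553,0,0,0,0,0.65,0,0,0,0,0.75,0,0,0,0,0.75,0,0,0,0,0.75,0,0,0,0,0.75,0,0,10,0,0.75,0,0,30,0,0.75,0,0,40,0,0.75,0,0,40,0,0.75])

```text
clock: 42.1
eef_pos: [490.2, -100.3, 246.1]
eef_rot: [-3.141, -0.0, 2.809]
wrist_force: [0.7, 0.6, -1.3]
finger_gap: 26.9
finger_force: 30.0
```

step_arm(series=[2,20,0,-0.12,0.75,3,32,0,-0.12,0.75,3,36,0,-0.12,0.75,3,36,0,-0.12,0.75,3,36,0,-0.12,0.75,3,36,0,-0.12,0.75,3,31,0,-0.12,0.75,2,15,-30,-0.118,0.75,0,0,-30,0,0.75,0,0,-30,0,0.75,0,0,-10,0,0.75,0,0,0,0,0.75,0,0,0,0,0.75])

```text
clock: 43.72
eef_pos: [513.0, 141.7, 145.7]
eef_rot: [3.14, 0.0, 1.851]
wrist_force: [-0.2, 0.1, -0.6]
finger_gap: 26.9
finger_force: 30.0
```

```bash
python3 chp.py S -17
```

```text
43.725 [513.  141.7 145.7] [3.14  0.    1.851] 26.9
tcp in tray [-14.6, -78.4]
bar along [-37.3  30.8] lat [-22.3 -15.1  -7.7] z -114.6
side 1 walls -27.7 -3.2
end 1 39.0
end -1 -43.8
```

step_arm(series=[-0.5,2,-8,0,0.75,0,0,-6,0,0.75,0,0,-2,0,0.75,0,0,0,0,0.75,0,0,0,0,0.68,0,0,0,0,0.617,0,0,0,0,0.617,0,0,0,0,0.617,0,0,5,0,0.617,0,0,20,0,0.617,0,0,30,0,0.617,0,0,30,0,0.617,0,0,30,0,0.617,0,0,0,0,0.617])

```text
clock: 45.52
eef_pos: [512.6, 143.8, 245.5]
eef_rot: [3.138, 0.0, 1.851]
wrist_force: [-0.5, 0.3, -1.1]
finger_gap: 36.4
finger_force: 6.4
```

```bash
python3 - <<'E'
from h import *
s=manip.read_state(); print(s["eef_pos"].round(1))
i,p,d=cam("top"); print("mat",*bars(i,p,d),sep="\n")
E
```

```text
[512.6 143.8 245.5]
mat
(600.5, -126.2, 94, 19, np.float64(-0.366))
(611.3, -198.1, 72, 19, np.float64(-0.211))
```

step_arm(series=[6,-20,0,0.1075,0.58,9,-32,0,0.1075,0.553,11,-38,0,0.1075,0.553,12,-40,0,0.1075,0.553,12,-40,0,0.1075,0.553,12,-40,0,0.1075,0.553,12,-40,0,0.1075,0.553,11,-40,0,0.1075,0.553,9,-32,0,0.1075,0.553,5,-20,-10,0.1075,0.553,0,0,-30,0,0.553,0,0,-30,0,0.553,0,0,-20,0,0.553,0,0,0,0,0.553,0,0,0,0,0.553])

```text
clock: 47.45
eef_pos: [611.1, -198.4, 153.7]
eef_rot: [-3.142, 0.0, 2.926]
wrist_force: [-0.1, 0.8, -1.5]
finger_gap: 42.3
finger_force: 4.9
```

```bash
python3 chk.py 612 -198 0
```

```text
47.45 [ 611.1 -198.4  153.7] [-3.142  0.     2.926] 42.3
(605.6, -197.5, 54, 18, np.float64(-0.217)) along 5.5 lat 0.3 dyaw -3.143 farend 32.5
```

step_arm(series=[3,-0.7,-15,0,0.553,0,0,-10,0,0.553,0,0,-4,0,0.553,0,0,0,0,0.553,0,0,0,0,0.65,0,0,0,0,0.75,0,0,0,0,0.75,0,0,0,0,0.75,0,0,0,0,0.75,0,0,10,0,0.75,0,0,30,0,0.75,0,0,40,0,0.75,0,0,40,0,0.75])

```text
clock: 49.12
eef_pos: [613.8, -199.0, 246.1]
eef_rot: [-3.142, -0.0, 2.926]
wrist_force: [0.1, 0.5, -1.0]
finger_gap: 26.9
finger_force: 30.0
```

step_arm(series=[-4,20,0,-0.1075,0.75,-6,32,0,-0.1075,0.75,-8,40,0,-0.1075,0.75,-8,42,0,-0.1075,0.75,-8,42,0,-0.1075,0.75,-8,42,0,-0.1075,0.75,-8,42,0,-0.1075,0.75,-8,40,0,-0.1075,0.75,-7,32,0,-0.1075,0.75,-4,20,-30,-0.1075,0.75,0,0,-30,0,0.75,0,0,-30,0,0.75,0,0,-10,0,0.75,0,0,0,0,0.75,0,0,0,0,0.75])

```text
clock: 51.0
eef_pos: [545.6, 153.0, 145.8]
eef_rot: [3.14, 0.0, 1.851]
wrist_force: [-0.2, 1.5, -1.0]
finger_gap: 26.9
finger_force: 30.0
```

```bash
python3 chp.py S 17
```

```text
51.0 [545.6 153.  145.8] [3.14  0.    1.851] 26.9
tcp in tray [19.8, -76.6]
bar along [-35.4  33.5] lat [12.  19.8 26.7] z -114.7
side 1 walls 6.5 31.1
end 1 38.8
end -1 -42.4
```

step_arm(series=[-0.5,0,-8,0,0.75,0,0,-6,0,0.75,0,0,-2,0,0.75,0,0,0,0,0.75,0,0,0,0,0.68,0,0,0,0,0.617,0,0,0,0,0.617,0,0,0,0,0.617,0,0,5,0,0.617,0,0,20,0,0.617,0,0,30,0,0.617,0,0,30,0,0.617,0,0,30,0,0.617,0,0,0,0,0.617])

```text
clock: 52.8
eef_pos: [545.1, 153.1, 245.6]
eef_rot: [3.137, 0.0, 1.851]
wrist_force: [-0.4, 0.5, -1.7]
finger_gap: 36.2
finger_force: 6.4
```

```bash
python3 - <<'E'
from h import *
i,p,d=cam("top"); print("mat",*bars(i,p,d),sep="\n")
q=p[165:255,160:370]
i,p,d=cam("wrist"); cv2.imwrite("pics/w12.png",p)
cv2.imwrite("pics/v12.png",np.vstack([cv2.resize(q,(700,300),interpolation=cv2.INTER_CUBIC),cv2.resize(p[0:220,100:450],(700,300)[:1]+(300,))]))
E
```

```text
mat
(599.8, -126.0, 93, 19, np.float64(-0.366))
```

View pics/v12.png

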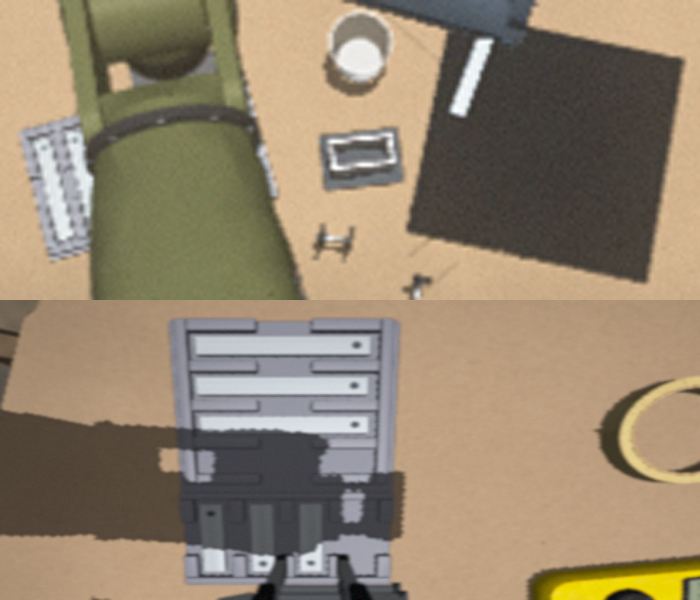

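```bash
python3 - <<'E'
from h import *
i,p,d=cam("scene"); print(*bars(i,p,d),sep="\n")
i0=i;p0=cv2.imread("pics/scene0.png")
u,v=map(int,proj(i,(640,-135,10))); print(u,v)
a=cv2.resize(p[v-35:v+35,u-45:u+45],(400,311),interpolation=cv2.INTER_CUBIC)
w=cv2.imread("pics/w4.png")[45:135,190:290]
cv2.imwrite("pics/v13.png",np.hstack([a,cv2.resize(w,(346,311),interpolation=cv2.INTER_CUBIC)]))
E
```

```text
(406.8, -127.5, 137, 23, np.float64(1.563))
(492.8, -361.2, 207, 43, np.float64(-0.205))
(557.8, -74.2, 182, 34, np.float64(-0.017))
(604.5, -125.0, 95, 25, np.float64(-0.367))
(648.3, -83.0, 47, 20, np.float64(0.845))
(668.5, -285.3, 173, 56, np.float64(1.352))
310 240
```

View pics/v13.png

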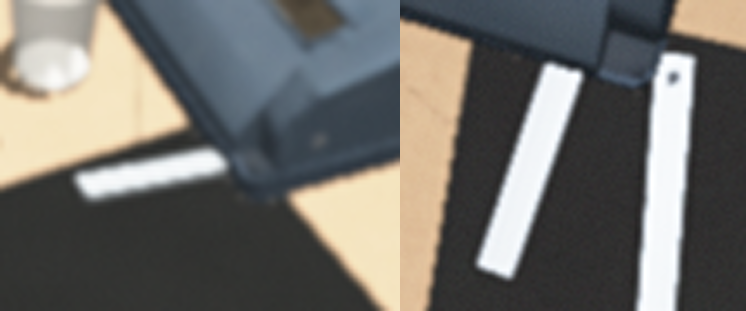

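step_arm(series=[4,-18,0,0.1,0.58,7,-32,0,0.1,0.553,8,-36,0,0.1,0.553,8,-38,0,0.1,0.553,8,-38,0,0.1,0.553,8,-38,0,0.1,0.553,8,-36,0,0.1,0.553,7,-30,0,0.1,0.553,5,-16,0,0.124,0.553,0,0,-30,0,0.553,0,0,-30,0,0.553,0,0,-30,0,0.553,0,0,0,0,0.553,0,0,0,0,0.553])

```text
clock: 54.7
eef_pos: [607.7, -129.1, 154.2]
eef_rot: [3.142, 0.001, 2.775]
wrist_force: [0.6, -0.7, 0.2]
finger_gap: 42.2
finger_force: 4.9
```

```bash
python3 chk.py 600 -126 0
```

```text
54.7 [ 607.7 -129.1  154.2] [3.142e+00 1.000e-03 2.775e+00] 42.2
(594.1, -123.6, 73, 17, np.float64(-0.367)) along 14.7 lat -0.2 dyaw -3.142 farend 51.2
```

step_arm(series=[3,-1,-15,0,0.553,0,0,-10,0,0.553,0,0,-4,0,0.553,0,0,0,0,0.553,0,0,0,0,0.65,0,0,0,0,0.75,0,0,0,0,0.75,0,0,0,0,0.75,0,0,0,0,0.75,-6,2.3,0,0,0.75,-10,3.8,0,0,0.75,-12,4.6,0,0,0.75,-10,3.8,0,0,0.75,0,0,10,0,0.75,0,0,30,0,0.75,0,0,40,0,0.75,0,0,40,0,0.75,0,0,0,0,0.75])

```text
clock: 57.0
eef_pos: [573.1, -115.7, 247.6]
eef_rot: [3.141, 0.004, 2.775]
wrist_force: [1.2, 1.2, -2.0]
finger_gap: 26.9
finger_force: 30.0
```

```bash
python3 - <<'E'
from h import *
s=manip.read_state();T=s["eef_pos"];a=s["eef_rot"][2];print(T.round(1))
i,p,d=cam("wrist"); P=cloud(i,d); z=P[...,2]
rel=P[...,:2]-T[:2]; tx=rel@[np.cos(a),np.sin(a)]; ty=rel@[np.sin(a),-np.cos(a)]
m=(d>0)&(abs(tx)<80)&(abs(ty)<10)&(z>T[2]-119)&(z<T[2]-110); print("bar",np.percentile(tx[m],[1,99]).round(1),m.sum())
q,r=proj(i,(T[0],T[1],T[2]-118)); q,r=int(q),int(r); print(q,r)
i2,p2,d2=cam("scene"); 
c=p2[130:290,230:400]
cv2.imwrite("pics/v14.png",np.hstack([cv2.resize(p[60:380,120:400],(525,600)),cv2.resize(c,(275,600)[:1]+(260,)) if 0 else cv2.copyMakeBorder(cv2.resize(c,(275,259)),0,341,0,0,cv2.BORDER_CONSTANT)]))
E
```

```text
[ 573.1 -115.7  247.6]
bar [-54.   53.4] 1510
256 194
```

View pics/v14.png

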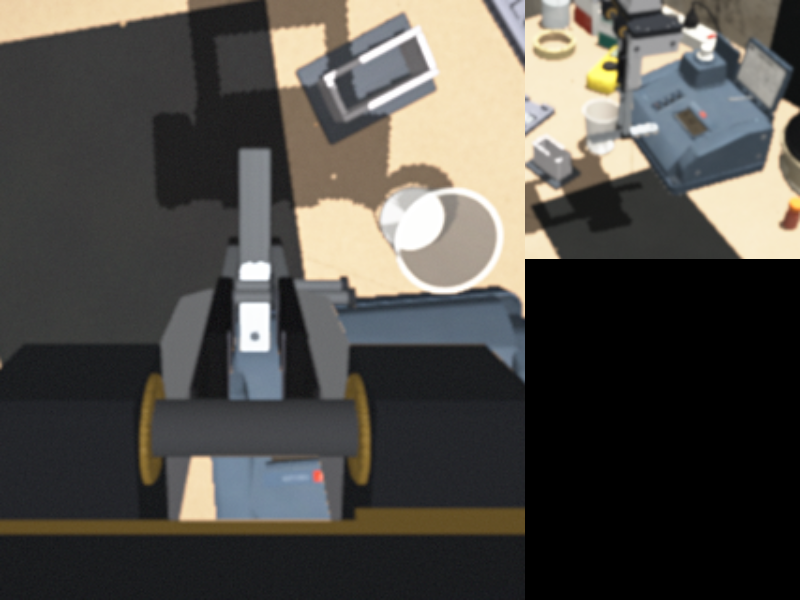

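step_arm(series=[-4,18,0,0.06,0.75,-6,32,0,0.065,0.75,-8,38,0,0.065,0.75,-8,42,0,0.065,0.75,-8,42,0,0.065,0.75,-8,42,0,0.065,0.75,-8,42,0,0.065,0.75,-8,38,0,0.065,0.75,-6,28,0,0.065,0.75,-4,15.5,-32,0.067,0.75,0,0,-30,0,0.75,0,0,-30,0,0.75,0,0,-10,0,0.75,0,0,0,0,0.75,0,0,0,0,0.75])

```text
clock: 58.98
eef_pos: [504.8, 222.2, 143.5]
eef_rot: [3.141, 0.001, -2.861]
wrist_force: [0.6, 0.5, -1.3]
finger_gap: 26.7
finger_force: 30.0
```

```bash
python3 chp.py L 1
```

```text
58.975 [504.8 222.2 143.5] [ 3.141e+00  1.000e-03 -2.861e+00] 26.7
tcp in tray [-0.2, 1.2]
bar along [-54.4  52.7] lat [-7.   0.3  8.2] z -114.8
side -1 walls -11.9 12.2
end 1 61.5
end -1 -59.5
```

step_arm(series=[1.5,0.4,-8,0,0.75,0,0,-5,0,0.75,0,0,-1.5,0,0.75,0,0,0,0,0.75,0,0,0,0,0.68,0,0,0,0,0.617,0,0,0,0,0.617,0,0,0,0,0.617,0,0,5,0,0.617,0,0,20,0,0.617,0,0,30,0,0.617,0,0,30,0,0.617,0,0,30,0,0.617,0,0,0,0,0.617])

```text
clock: 60.78
eef_pos: [506.6, 222.6, 245.1]
eef_rot: [3.141, 0.004, -2.861]
wrist_force: [0.5, 0.7, -2.2]
finger_gap: 36.1
finger_force: 6.4
```

step_arm(series=[0,-18,0,-0.022,0.617,1,-32,0,-0.022,0.617,1,-35,0,-0.022,0.617,1,-35,0,-0.022,0.617,1,-35,0,-0.022,0.617,1,-34,0,-0.022,0.617,0,-26,0,-0.022,0.617,0,-14,0,-0.018,0.617,0,0,0,0,0.617,0,0,0,0,0.617])

```text
clock: 62.02
eef_pos: [510.9, -6.1, 242.7]
eef_rot: [3.141, -0.0, -3.033]
wrist_force: [-1.0, -1.2, -1.2]
finger_gap: 36.3
finger_force: 6.4
```

```bash
python3 - <<'E'
from h import *
s=manip.read_state();T=s["eef_pos"];a=s["eef_rot"][2];print(T.round(1),a)
i,p,d=cam("wrist"); P=cloud(i,d); z=P[...,2]
rel=P[...,:2]-T[:2]; tx=rel@[np.cos(a),np.sin(a)]; ty=rel@[np.sin(a),-np.cos(a)]
for sg in(-1,1):
    m=(d>0)&(abs(tx)<20)&(ty*sg>0)&(abs(ty)<25)&(z>T[2]-122)&(z<T[2]-100); print("tip",sg,"tx",np.percentile(tx[m],[2,98]).round(1),"ty",np.percentile(ty[m],[2,98]).round(1),"zmin",(z[m].min()-T[2]).round(1))
m=(d>0)&(abs(z-52)<2.5)&(np.hypot(*rel.transpose(2,0,1))<50)
print("rim tool frame",cv2.minAreaRect(np.stack([tx[m],ty[m]],-1).astype(np.float32)),"world",cv2.minAreaRect(P[m][:,:2].astype(np.float32)))
print("tray",*[q for q in intray(i,p,d) if max(q[2:4])>40],sep="\n")
cv2.imwrite("pics/v15.png",cv2.resize(p,(800,600)))
E
```

```text
[510.9  -6.1 242.7] -3.0328236754983884
tip -1 tx [-4.3  9.2] ty [-18.3 -12.7] zmin -119.1
tip 1 tx [-4.9  9.1] ty [11.5 17.1] zmin -120.1
rim tool frame ((-0.934605598449707, -1.1940650939941406), (65.58196258544922, 32.43490219116211), 89.66459655761719) world ((511.9198303222656, -7.198810577392578), (32.434879302978516, 65.58197784423828), 6.567400932312012)
tray
(-35.8, 5.4, 103, 204, 44.1, 'z', 12.9)
(-3.8, 51.9, 143, 122, 89.8, 'z', 12.9)
(-2.3, -79.6, 84, 138, 90.0, 'z', 12.9)
(1.4, 104.6, 21, 111, 89.9, 'z', 12.9)
(2.2, 70.3, 36, 120, 81.4, 'z', 12.9)
(67.0, 50.9, 143, 6, 89.9, 'z', 12.9)
```

View pics/v15.png

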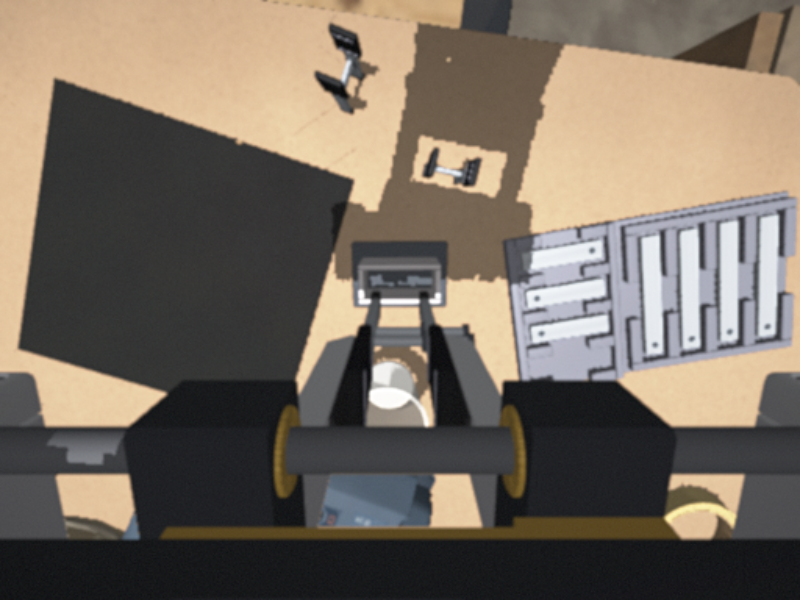

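```bash
python3 - <<'E'
from h import *
s=manip.read_state();T=s["eef_pos"]; a=s["eef_rot"][2]
i,p,d=cam("wrist"); P=cloud(i,d); rel=P[...,:2]-np.array([511.9,-7.2]); tx=rel@[np.cos(a),np.sin(a)]; ty=rel@[np.sin(a),-np.cos(a)]; z=P[...,2]
m=(d>0)&(abs(tx)<11)&(abs(ty)<27)&(z<49); print(m.sum(),np.percentile(z[m],[1,10,50,90,99]).round(1))
E
```

```text
426 [6.3 7.  8.  9.  9.7]
```

step_arm(series=[1.5,-0.6,-20,0,0.617,0,0,-20,0,0.617,0,0,-12,0,0.617,0,0,0,0,0.617,0,0,0,0,0.617])

```text
clock: 62.75
eef_pos: [512.8, -7.1, 191.7]
eef_rot: [-3.141, 0.001, -3.033]
wrist_force: [1.2, -0.4, -0.1]
finger_gap: 36.1
finger_force: 6.4
```

```bash
python3 - <<'E'
from h import *
s=manip.read_state();T=s["eef_pos"];a=s["eef_rot"][2];print(T.round(1),a)
i,p,d=cam("wrist"); P=cloud(i,d); z=P[...,2]
rel=P[...,:2]-T[:2]; tx=rel@[np.cos(a),np.sin(a)]; ty=rel@[np.sin(a),-np.cos(a)]
for sg in(-1,1):
    m=(d>0)&(abs(tx)<20)&(ty*sg>0)&(abs(ty)<25)&(z>T[2]-121)&(z<T[2]-100); print("tip",sg,"tx",np.percentile(tx[m],[2,98]).round(1),"ty",np.percentile(ty[m],[2,98]).round(1))
m=(d>0)&(abs(z-52)<2.5)&(np.hypot(*rel.transpose(2,0,1))<50)
print("rim",cv2.minAreaRect(np.stack([tx[m],ty[m]],-1).astype(np.float32)))
E
```

```text
[512.8  -7.1 191.7] -3.033175267090867
tip -1 tx [-4.5  9.1] ty [-18.4 -12.8]
tip 1 tx [-4.9  9.1] ty [11.5 17.1]
rim ((1.0638456344604492, 0.42073822021484375), (66.07247161865234, 32.01853942871094), 89.89082336425781)
```

step_arm(series=[0,1,-15,0,0.617,0,0,-15,0,0.617,0,0,-15,0,0.617,0,0,-12,0,0.617,0,0,-5,0,0.617,0,0,0,0,0.617])

```text
clock: 63.55
eef_pos: [512.6, -6.3, 128.9]
eef_rot: [-3.142, -0.0, -3.033]
wrist_force: [-0.4, 0.3, -0.5]
finger_gap: 36.3
finger_force: 6.4
```

step_arm(series=[0,0,-0.5,0,0.617,0,0,0,0,0.58,0,0,0,0,0.55,0,0,0,0,0.52,0,0,0,0,0.5,0,0,0,0,0.47,0,0,0,0,0.4,0,0,0,0,0.2,0,0,0,0,0,0,0,0,0,0,0,0,0,0,0])

```text
clock: 64.92
eef_pos: [512.5, -6.3, 128.5]
eef_rot: [-3.142, 0.0, -3.033]
wrist_force: [-0.1, -0.5, 0.4]
finger_gap: 92.0
finger_force: 0.0
```

step_arm(series=[0,0,10,0,0,0,0,20,0,0,0,0,30,0,0,0,0,30,0,0,-20,0,40,0,0,-30,0,40,0,0,-20,0,20,0,0,0,0,0,0,0,0,0,0,0,0])

```text
clock: 66.05
eef_pos: [442.8, -6.2, 317.7]
eef_rot: [3.141, -0.001, -3.033]
wrist_force: [0.2, 0.1, -0.5]
finger_gap: 94.1
finger_force: 0.0
```

```bash
python3 - <<'E'
from h import *
s=manip.read_state();print(s["clock"],s["eef_pos"].round(1),s["finger_gap"])
i,p,d=cam("wrist"); P=cloud(i,d); x,y,z=P[...,0],P[...,1],P[...,2]
near=(d>0)&(abs(x-512)<45)&(abs(y+7)<50)
for sg in(-1,1):
    q=P[near&(z>149)&(z<159)&(sg*(y+7)>0)]
    if len(q): print("handle",cv2.minAreaRect(q[:,:2].astype(np.float32)),np.median(q[:,2]).round(1))
print("rim",cv2.minAreaRect(P[near&(abs(z-52)<2)][:,:2].astype(np.float32)))
cv2.imwrite("pics/v16.png",cv2.resize(p,(800,600)))
E
```

```text
66.05 [442.8  -6.2 317.7] 94.05066824814232
handle ((512.655517578125, -26.91009521484375), (24.90821647644043, 5.205132961273193), 5.911408424377441) 153.9
handle ((508.4781799316406, 13.007364273071289), (24.947221755981445, 4.977106094360352), 6.563542366027832) 153.7
rim ((511.6687927246094, -7.562957763671875), (31.94234848022461, 64.80420684814453), 6.2539873123168945)
```

View pics/v16.png

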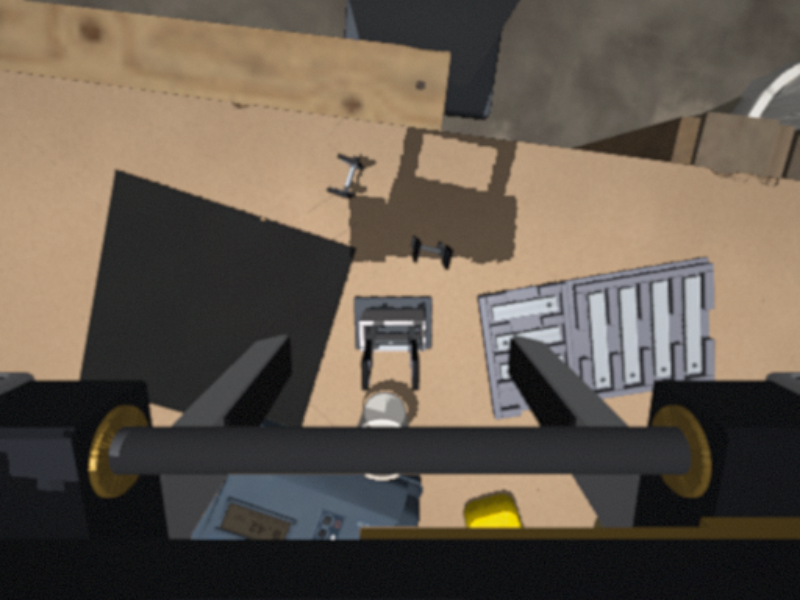

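```bash
python3 -c "
from cell import manip
print(manip.sign_off())"
```

```text
the job is handed in; nothing more can be done
None
```

I handed the job in at about 66 s: all seven bars (four long, three short) lie flat in compartments of their own length, and the tongs stand upright in the holder's pocket; they had started astride the box rather than in it. No judging result came back.

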